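Pack the wheel-service kit into the two-tier organizer and shut it

TASK

Pack the wheel-service kit away in the clear two-tier organizer: every loose socket end in the upper tier and every hub cover in the drawer, with the lid slid in under the upper tier's lips until it is fully home and the drawer pushed in until it seats at its detent. Leave the other things on the shelf where they are.

Things in the scene. Friction and masses are not known exactly. Their poses are not given: they have to be found in the camera images.
- organizer: two-tier clear plastic organizer fixed to the shelf, 160 mm deep (x), 210 wide (y), 134 high, turned up to 0.2 rad; origin under its centre, drawer front to its -x, z up. Below: one drawer. Above: an open tray, shut by a lid that slides in from the +y end. Walls are 4 mm thick; the -y end wall (134 mm high) stops the lid; the +y end wall is only 120 mm high
- tier_in (a point): centre of the upper tier's inner floor, 66 mm above the shelf, axes as the organizer's; inside 152 mm (x) by 202 mm (y); between the lips at the top the clear opening is 132 mm in x
- lid_home (a point): where the lid's origin lies when the lid is fully home: over the organizer's centre, 120 mm above the shelf, axes as the organizer's (either end of the lid first). The lid's edges run along y in two channels: ledges 10 mm wide, tops 120 mm high; lips over them 10 mm wide, undersides 130, tops 134 mm high; walls at x = -76 and +76 mm
- channel_mouth (a point): middle of the channels' mouth at the +y end, at ledge height, 121 mm in y from the organizer's centre; over the last 16 mm the channels flare about 4 mm outward on each side and the lips up to 139 mm high; the ledges start 105 mm from the centre
- drawer (a joint): how far the drawer is open, m: 0 = home, seated at the detent, 0.105 = fully open; it slides out along the organizer's -x. About 1 N of friction; a sprung catch resists with about 3 N between 10 and 4 mm from home, then draws the drawer in and holds it
- drawer_in (a point): centre of the drawer's inner floor, 8 mm above the shelf, moves with the drawer, axes as the organizer's; inside 150 mm (x, -80 to +70) by 190 mm (y); wall tops 50 mm and front panel top 59 mm above the shelf, panel 8 mm thick. Only what stands out in front of the organizer (organizer x below -80 mm) is reached from above; the upper tier overhangs the rest from 60 mm up
- drawer_pull (a point): middle of the outer face of the drawer's bar pull, 38 mm above the shelf, 34 mm in front of the front panel, moves with the drawer; the bar is 90 mm long (y), 18 mm high, 8 mm thick. Push here along the organizer's +x
- lid: loose lid, clear plate 148 mm (its x) by 202 mm (its y) by 5 mm, frosted edge, symmetrical; finger bar in the middle of its top, 60 mm long along x, 14 mm thick along y, top 27 mm above the underside; about 150 g; origin under its centre, z up. Starts flat on the shelf at the left. It slides along its y; the channel leaves 2 mm on each side and 5 mm in height
- socket1: lug wrench socket end, a plain steel sleeve, 8-sided outside, 29 mm across corners, 27 mm across flats, 38 mm long, about 110 g, standing on end; origin at its centre (19 mm above the shelf when standing), z along its length. May be absent (None)
- socket2: lug wrench socket end, a plain steel sleeve, 8-sided outside, 29 mm across corners, 27 mm across flats, 38 mm long, about 110 g, standing on end; origin at its centre (19 mm above the shelf when standing), z along its length. May be absent (None)
- socket3: lug wrench socket end, a plain steel sleeve, 8-sided outside, 29 mm across corners, 27 mm across flats, 38 mm long, about 110 g, standing on end; origin at its centre (19 mm above the shelf when standing), z along its length. May be absent (None)
- socket4: lug wrench socket end, a plain steel sleeve, 8-sided outside, 29 mm across corners, 27 mm across flats, 38 mm long, about 110 g, standing on end; origin at its centre (19 mm above the shelf when standing), z along its length. May be absent (None)
- socket5: lug wrench socket end, a plain steel sleeve, 8-sided outside, 29 mm across corners, 27 mm across flats, 38 mm long, about 110 g, standing on end; origin at its centre (19 mm above the shelf when standing), z along its length. May be absent (None)
- cover1: hub cover, a low round red hard-silicone cap, 56 mm diameter, 20 mm high, about 60 g, lying flat, dome up; origin at the centre of its underside, z up. May be absent (None)
- cover2: hub cover, a low round red hard-silicone cap, 56 mm diameter, 20 mm high, about 60 g, lying flat, dome up; origin at the centre of its underside, z up. May be absent (None)
- coaster: oak coaster, 96 mm diameter, 10 mm thick, origin under its centre; leave alone
- clip_hanger: stainless spring clip hanger lying flat, about 130 by 80 mm, 13 mm high; leave alone
- grease_tin: grey jar with steel lid, 72 mm diameter, 50 mm high; leave alone
- tyre_gauge: dial tyre gauge lying flat, dial 44 mm diameter, 115 mm long over all, 16 mm high; leave alone
Things that resemble listed ones, but are neither listed nor needed, are in the scene too. Leave any pink look-alike of the cover2 alone.

How it is judged:
By the outcome, as a careful person would: the job done as asked, in the order asked, and still so for the second after the job is handed in, with the robot touching nothing.
Of socket1, socket2, socket3, socket4, socket5 only 3 to 5 are there at a start; the rules pass over those that are not, and their reading is None.
Of cover1, cover2 only 1 to 2 are there at a start; the rules pass over those that are not, and their reading is None.
At some moment in a run one of socket1, socket2, socket3, socket4, socket5, cover1, cover2, lid may be knocked a few centimetres aside while the robot is not near it.
It also fails if it takes over 210 s, if anything falls off the work surface, if the arm or the gripper's body presses on something with over 40 N, if the wrist force passes 120 N, or if a joint passes its speed limit or range.

ROBOT

A 6-joint arm with a two-finger parallel gripper is mounted at the origin on the work surface. World frame = base frame: x ahead of the robot, y to its left, z up, the work surface at z = 0. Lengths are in m, angles in rad, forces in N, time in s.
With the tool pointing down it reaches from about 0.35 to 0.775 m from the base axis. Payload 5.5 kg.
Tool frame: the origin (TCP) lies midway between the tips of the shut fingers; the grasp point (between the pads) lies 19 mm behind it; z points along the fingers, y is the line along which they close (so a half turn about z gives the same grasp; the last joint's range is limited). The gripper opens to 85 mm and grips with 20 to 120 N. Pads are 22 mm wide; open, the fingers measure 114 mm over their backs; the gripper's body (76 mm by 85 mm) begins 54 mm behind the grasp point. The pads swing forward as they close: fully open they stand 13 mm farther back than shut.
Start: joints at [-1.404, 0.313, 0.046, 1.304, 0, 1.431], TCP at [0.174, -0.548, 0.231] pointing down, gripper open.
Joint ranges: [-2.76, 2.76], [-0.86, 1.69], [-1.03, 1.26], [-2.2, 2.34], [-1.47, 1.5], [-3.14, 3.14]. Speed limits (rad/s): [2.57, 2.57, 3.14, 3.14, 3.14, 3.14].

INTERFACE

Orientations are given as a unit quaternion [w, x, y, z].
In Python, from workcell import env gives the robot as it stands.
- The arm moves only by the tool move_arm, never from a script. Its argument "targets" is a list of rows, each a list of 3 entries, a list of its own where there are three numbers: the shift along the tool's x, y, z in mm, then the turn, a rotation vector about the tool's x, y, z in units of 10 degrees (1.0 is 10 degrees), then the closure, from -1 (fully open) to 1 (shut). In form: [[[dx, dy, dz], [ax, ay, az], gripper], ...]. A call has 1 to 5 rows; each row is the pose to reach, as a shift and turn from the pose commanded when the call began, along the tool's axes at that moment; what a row does not reach only later rows make up. A row lasts 1/8 s, in which the tool goes at most 62.5 mm and 10.7 degrees, less where a joint would pass 70% of its speed; a pose out of reach is approached as far as the arm can. A call with a gripper value outside its range is refused whole. The fingers move at their own pace and stop on an object; "squeeze" is the grip in N (left out, the last holds). Time passes only in rows, so rows that repeat a pose let the fingers close. It gives the time, the measured TCP pose, the force, the opening and the grip force at its end, in the units of the state.
- env.get_state(): the state, without advancing time (a new reading comes with each control period).
- env.read_camera(name): name is "scene" or "top" or "wrist"; returns a dict with "pixels" (384x512x3 uint8, red, green, blue), "fovy" (degrees; the focal length in pixels is half the picture's height over the tangent of half this angle, whatever the lens; pixels are square), "cx", "cy" (the principal point, pixels), "extrinsics" (4x4, takes a point from world to camera coordinates); the wrist camera has in their place "mount" (4x4, takes a point from camera to tool coordinates, whose origin is the TCP and whose axes are the flange's). Camera axes: x right, y up, looking along -z (the intrinsics and any distortion apply to the point x, -y, -z); pixel columns grow to the right and rows downward; lengths in m; the calibration is good to about 2 mm. The wrist camera is an equidistant fisheye: a pixel r from the principal point sees the ray r / f radians off the axis. A picture is of the moment at which its call begins: read the wrist's pose just before it. There is no depth.
- env.hand_in(): hands the job in; it is judged then, once.
Trained networks look in a picture, given as the dict that the camera call returned (one of the last four; its "shot" number tells which), for a name from the list of things; names that differ only in an ending like _2 or _b are one class to them, and where a whole thing is asked for, a point or a joint stands for the part that bears it (a point fixed in the world has none). Each returns a list of dicts, best first, with "confidence" (0 to 1); they miss things now and then, are a little off and sometimes report something else, mostly with a low value. They report only what shows in the picture. A call takes as long as a camera call. They do not tell look-alikes from the thing itself.
- env.spot_in(thing, picture): "centre" ([x, y, z] in m, in world coordinates, good to about 4 mm: the middle of the surface that is visible of it).
- env.regions_of(thing, picture): "mask" (384x512 bool, what is visible of it).
- env.landmark_of(thing, picture): "centre" ([x, y, z] in m, in world coordinates, good to about 4 mm: a listed point, or the origin of a listed thing).
The state is a dict: "clock": time; "joint_pos": joint angles; "qvel": joint speeds; "tau": joint torques, N m; "tcp_pos": TCP position; "orientation": TCP orientation; "wrist_force": force on the tool from outside, world axes, zero at the start; "ft_torque": the same for the moment, N m; "finger_gap": finger opening in m; "grip_force": force on a finger pad.
Only numpy, scipy, OpenCV 4.12 (cv2) and the standard library are available. Lean on these libraries where they do the work, as an engineer would, in place of code of your own. Each camera call takes 0.05 s, during which the arm holds its last target. There are 200 camera calls.

## Working session

There is one attempt and no reset: what is moved stays moved. The work goes in short steps, Python scripts to look and compute and a tool call to move; the robot and the scene stay as the last step left them, time stands still between calls to the robot, and variables do not carry over. Pictures are saved under pics/ and viewed, at most 14 in all, crops included, and the job is handed in when it is done.

Besides the shell and the picture viewer there is one more tool, called after "Call:" as a command line: name --argument value ..., lists and objects as JSON in quotes. move_arm: Moves the arm, as the interface text tells. Its arguments: {"type":"object","properties":{"targets":{"type":"array","items":{"type":"array"}},"squeeze":{"type":"number"}},"required":["targets"]}

```bash
ls; mkdir -p pics; cat > h.py <<'E'
import numpy as np,cv2
from workcell import env
from scipy.spatial.transform import Rotation as R
def save(p,n): cv2.imwrite('pics/'+n,p['pixels'][:,:,::-1])
def st(): 
    s=env.get_state(); q=s['orientation']; return s,np.array(s['tcp_pos']),R.from_quat([q[1],q[2],q[3],q[0]])
E
python3 - <<'E'
from h import *
s,p,r=st(); print(s['clock'],p,r.as_matrix().round(3))
for c in('top','scene'):
    im=env.read_camera(c); save(im,c+'0.png'); print(c,im['fovy'],im['cx'],im['cy'],np.array(im['extrinsics']).round(3).tolist())
    for t in('socket1','cover1','lid','drawer_pull','tier_in','lid_home','channel_mouth','drawer_in','organizer'):
        print(t,[(np.round(d['centre'],3).tolist(),round(d['confidence'],2)) for d in env.landmark_of(t,im)])
E
```

```text
pics
0.0 [ 0.17354015 -0.54765988  0.23041257] [[ 0.953  0.302 -0.   ]
 [ 0.302 -0.953  0.002]
 [ 0.    -0.002 -1.   ]]
top 48.59197543545058 253.71329014328904 201.10183504496112 [[0.001, -1.0, -0.005, -0.016], [0.975, 0.0, 0.222, -0.553], [-0.222, -0.005, 0.975, -1.117], [0.0, 0.0, 0.0, 1.0]]
socket1 [([0.464, 0.206, 0.021], 0.63), ([0.53, -0.392, 0.016], 0.51), ([0.453, -0.282, 0.02], 0.48), ([0.563, 0.209, 0.019], 0.48), ([0.638, -0.272, 0.018], 0.47)]
cover1 [([0.638, -0.193, 0.004], 0.87), ([0.492, -0.19, 0.001], 0.81), ([0.442, -0.37, -0.001], 0.73), ([0.616, 0.115, 0.122], 0.73), ([0.552, -0.284, 0.002], 0.63), ([0.73, -0.304, -0.0], 0.54), ([0.737, -0.18, 0.005], 0.53)]
lid [([0.523, 0.372, 0.005], 0.77)]
drawer_pull [([0.418, -0.034, 0.039], 0.76)]
tier_in [([0.637, -0.001, 0.067], 0.88), ([0.443, -0.373, -0.001], 0.43)]
lid_home [([0.633, -0.002, 0.12], 0.87)]
channel_mouth [([0.619, 0.114, 0.119], 0.62)]
drawer_in [([0.541, -0.02, 0.008], 0.6), ([0.348, 0.219, -0.002], 0.58)]
organizer [([0.63, -0.005, -0.001], 0.67)]
scene 57.42456037003579 255.0877933954994 196.43804535949076 [[-0.268, 0.963, -0.01, 0.134], [-0.723, -0.194, 0.663, 0.316], [0.637, 0.185, 0.748, -1.291], [0.0, 0.0, 0.0, 1.0]]
socket1 [([0.528, -0.397, 0.017], 0.62), ([0.565, 0.208, 0.02], 0.59), ([0.634, -0.27, 0.014], 0.45), ([0.46, 0.21, 0.026], 0.42)]
cover1 [([0.734, -0.181, -0.003], 0.97), ([0.731, -0.304, 0.003], 0.66), ([0.637, -0.187, -0.004], 0.59), ([0.438, -0.374, 0.002], 0.54), ([0.49, -0.186, -0.004], 0.52), ([0.552, -0.284, -0.004], 0.5), ([0.654, -0.37, 0.004], 0.31)]
lid [([0.52, 0.369, -0.0], 0.83)]
drawer_pull [([0.415, -0.036, 0.038], 0.71), ([0.614, 0.114, 0.118], 0.31)]
tier_in [([0.634, -0.0, 0.063], 0.9), ([0.44, -0.375, 0.001], 0.22)]
lid_home [([0.635, -0.001, 0.119], 0.85), ([0.639, -0.003, -0.001], 0.55)]
channel_mouth [([0.615, 0.115, 0.118], 0.74)]
drawer_in []
organizer [([0.638, -0.002, -0.002], 0.56)]
```

```bash
python3 - <<'E'
import cv2
a=cv2.imread('pics/top0.png'); cv2.imwrite('pics/top0b.png',cv2.resize(a,(800,600),interpolation=cv2.INTER_CUBIC))
a=cv2.imread('pics/scene0.png'); cv2.imwrite('pics/scene0b.png',cv2.resize(a,(800,600),interpolation=cv2.INTER_CUBIC))
E
```

```text
(no output)
```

View pics/top0b.png

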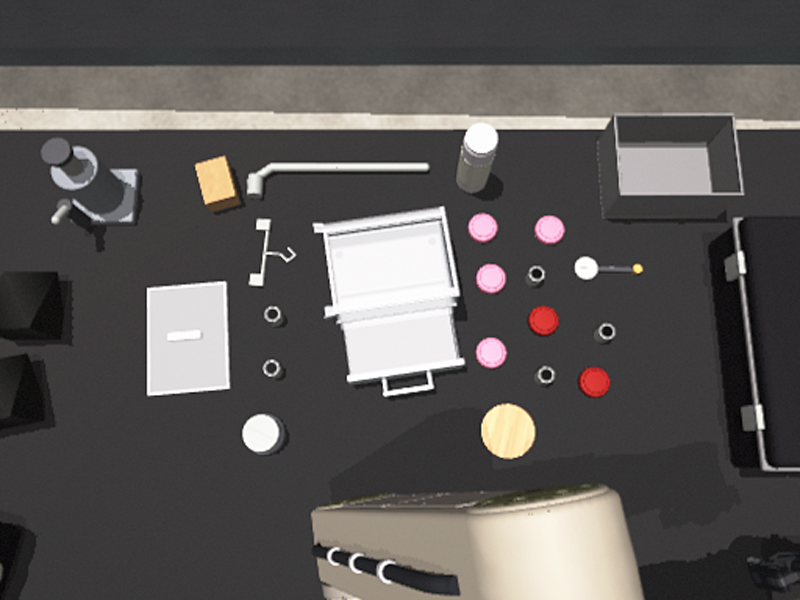

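View pics/scene0b.png

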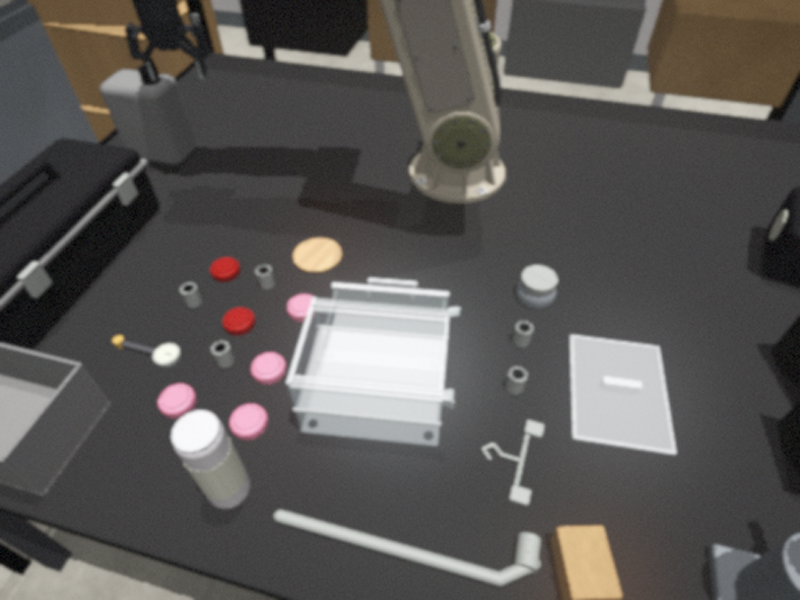

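Candidates for covers in the top picture (800x600 px): the red discs at (543,320) and (594,382) fit "red". The pink discs at (482,228), (549,229), (491,278) and (491,352) are look-alikes to leave alone. The five sockets are at (274,315), (272,368), (537,275), (606,332) and (545,375). I'll confirm in a crop.

```bash
cat >> h.py <<'E'
YAW=0.155; C=np.array([0.6355,-0.0015]); 
X=np.array([np.cos(YAW),np.sin(YAW)]); Yo=np.array([-X[1],X[0]])
def O(x,y): return C+x*X+y*Yo
def plan(*pts):
    "print successive shifts in tool axes (orientation held) through world points"
    s,p,r=st(); print('t',s['clock'],'tcp',p.round(4),'yaw',round(np.arctan2(*r.as_matrix()[1::-1,0]),4),'gap',round(s['finger_gap'],4),'F',np.round(s['wrist_force'],1))
    for q in pts:
        q=np.array(q); print('->',q.round(3),'shift mm',(r.inv().apply(q-p)*1000).round(0)); p=q
def see(t,cams=('top','scene')):
    out=[]
    for c in cams:
        im=env.read_camera(c); out+=[(np.round(d['centre'],3).tolist(),round(d['confidence'],2)) for d in env.landmark_of(t,im)]
    return out
E
python3 - <<'E'
from h import *
a=cv2.imread('pics/top0.png')[130:270,280:430]; cv2.imwrite('pics/crop1.png',cv2.resize(a,None,fx=4,fy=4,interpolation=cv2.INTER_CUBIC))
# lid yaw from mask
for c in('top',):
    im=env.read_camera(c); m=env.regions_of('lid',im)[0]['mask']; E=np.array(im['extrinsics']); f=192/np.tan(np.radians(im['fovy']/2))
    v,u=np.nonzero(m); d=np.stack([(u-im['cx'])/f,-(v-im['cy'])/f,-np.ones(len(u))],1)@E[:3,:3]; o=-E[:3,:3].T@E[:3,3]
    P=o+d*((0.005-o[2])/d[:,2:]); print('lid rect',cv2.minAreaRect((P[:,:2]*1000).astype(np.float32)))
E
```

```text
lid rect ((522.1640625, 372.5734558105469), (201.94708251953125, 147.07034301757812), 4.843592166900635)
```

View pics/crop1.png

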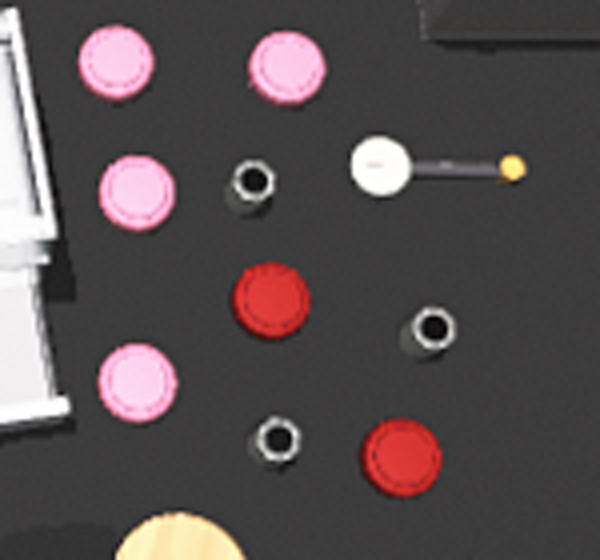

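Call:
move_arm --targets '[[[0,0,0],[0,0,0.87],-0.3],[[0,0,0],[0,0,0.87],-0.3]]' --squeeze 40

```text
clock: 1.35
tcp_pos: [0.1737, -0.5482, 0.2313]
orientation: [0.0, 0.997, 0.078, 0.0]
wrist_force: [0.3, 0.7, 0.1]
finger_gap: 0.0557
grip_force: 0.0
```

The crop shows the red covers at (272,300) and (401,457) as saturated red, clearly different from the four pink ones. The sockets are at (254,180), (434,328) and (278,438). The lid's long axis lies along world x, so it has to be turned about 90°.

```bash
python3 - <<'E'
from h import *
a=[.529,-.3945]
T=O(-.045,-.05)
plan([*a,.19],[*a,.012],[*a,.175],[*T,.175],[*T,.081],[*T,.175])
E
```

```text
t 1.35 tcp [ 0.1737 -0.5482  0.2313] yaw 0.1565 gap 0.0557 F [0.3 0.7 0.1]
-> [ 0.529 -0.394  0.19 ] shift mm [375. -96.  41.]
-> [ 0.529 -0.394  0.012] shift mm [ -0.  -0. 178.]
-> [ 0.529 -0.394  0.175] shift mm [   0.    0. -163.]
-> [ 0.599 -0.058  0.175] shift mm [ 121. -322.   -0.]
-> [ 0.599 -0.058  0.081] shift mm [-0. -0. 94.]
-> [ 0.599 -0.058  0.175] shift mm [  0.   0. -94.]
```

Call:
move_arm --targets '[[[188,-48,20],[0,0,0],-0.3],[[188,-48,20],[0,0,0],-0.3],[[188,-48,20],[0,0,0],-0.3],[[188,-48,20],[0,0,0],-0.3],[[188,-48,20],[0,0,0],-0.3]]'

```text
clock: 1.98
tcp_pos: [0.3523, -0.4715, 0.2112]
orientation: [0.0, 0.997, 0.079, -0.0]
wrist_force: [-0.1, 0.4, -1.0]
finger_gap: 0.0551
grip_force: 0.0
```

Call:
move_arm --targets '[[[187,-48,21],[0,0,0],-0.3],[[187,-48,21],[0,0,0],-0.3],[[187,-48,21],[0,0,0],-0.3],[[187,-48,21],[0,0,0],-0.3],[[187,-48,21],[0,0,0],-0.3]]'

```text
clock: 2.6
tcp_pos: [0.5284, -0.3964, 0.1901]
orientation: [0.0, 0.997, 0.077, -0.0]
wrist_force: [-0.6, -0.7, 0.1]
finger_gap: 0.0557
grip_force: 0.0
```

Call:
move_arm --targets '[[[0,-2,60],[0,0,0],-0.3],[[0,-2,120],[0,0,0],-0.3],[[0,-2,165],[0,0,0],-0.3],[[0,-2,178],[0,0,0],-0.3],[[0,-2,178],[0,0,0],-0.3]]'

```text
clock: 3.22
tcp_pos: [0.5278, -0.3948, 0.0128]
orientation: [-0.0, 0.997, 0.076, -0.0]
wrist_force: [-0.3, 0.1, 0.5]
finger_gap: 0.0555
grip_force: 0.0
```

Call:
move_arm --targets '[[[0,0,0],[0,0,0],1],[[0,0,0],[0,0,0],1],[[0,0,0],[0,0,0],1],[[0,0,0],[0,0,0],1],[[0,0,-20],[0,0,0],1]]'

```text
clock: 3.85
tcp_pos: [0.5287, -0.393, 0.0324]
orientation: [-0.0, 0.997, 0.078, -0.0]
wrist_force: [-0.4, 0.8, 0.0]
finger_gap: 0.0268
grip_force: 39.5
```

Call:
move_arm --targets '[[[0,0,-55],[0,0,0],1],[[0,0,-110],[0,0,0],1],[[0,0,-143],[0,0,0],1],[[0,0,-143],[0,0,0],1]]'

```text
clock: 4.35
tcp_pos: [0.5309, -0.3949, 0.18]
orientation: [0.003, 0.997, 0.078, 0.003]
wrist_force: [-0.2, 1.0, -1.2]
finger_gap: 0.0268
grip_force: 39.6
```

Call:
move_arm --targets '[[[60,-161,0],[0,0,0],1],[[60,-161,0],[0,0,0],1],[[60,-161,0],[0,0,0],1],[[60,-161,0],[0,0,0],1]]'

```text
clock: 4.85
tcp_pos: [0.5631, -0.2211, 0.174]
orientation: [-0.001, 0.997, 0.08, -0.001]
wrist_force: [0.5, 0.1, -0.7]
finger_gap: 0.0267
grip_force: 39.8
```

Call:
move_arm --targets '[[[60,-161,0],[0,0,0],1],[[60,-161,0],[0,0,0],1],[[60,-161,0],[0,0,0],1],[[60,-161,0],[0,0,0],1],[[60,-161,0],[0,0,0],1]]'

```text
clock: 5.48
tcp_pos: [0.5976, -0.0575, 0.1744]
orientation: [0.0, 0.997, 0.077, -0.001]
wrist_force: [-0.3, -0.1, -1.5]
finger_gap: 0.0266
grip_force: 39.9
```

```bash
python3 - <<'E'
from h import *
b=[.4525,-.282]
T=O(-.045,-.05); T2=O(0,-.05)
plan([*T,.081],[*T,.175],[*b,.175],[*b,.012],[*b,.175],[*T2,.175],[*T2,.081],[*T2,.175])
print(see('socket1',('top',)))
E
```

```text
t 5.475 tcp [ 0.5976 -0.0575  0.1744] yaw 0.1548 gap 0.0266 F [-0.3 -0.1 -1.5]
-> [ 0.599 -0.058  0.081] shift mm [ 1.  0. 93.]
-> [ 0.599 -0.058  0.175] shift mm [ -0.   0. -94.]
-> [ 0.452 -0.282  0.175] shift mm [-179.  199.    0.]
-> [ 0.452 -0.282  0.012] shift mm [  0.  -0. 163.]
-> [ 0.452 -0.282  0.175] shift mm [  -0.    0. -163.]
-> [ 0.643 -0.051  0.175] shift mm [ 224. -199.   -0.]
-> [ 0.643 -0.051  0.081] shift mm [ 0. -0. 94.]
-> [ 0.643 -0.051  0.175] shift mm [ -0.   0. -94.]
[([0.561, 0.211, 0.02], 0.55), ([0.464, 0.207, 0.019], 0.49), ([0.451, -0.28, 0.022], 0.44), ([0.636, -0.276, 0.019], 0.44)]
```

Call:
move_arm --targets '[[[1,0,55],[0,0,0],1],[[1,0,88],[0,0,0],1],[[1,0,92],[0,0,0],1],[[1,0,92],[0,0,0],1],[[1,0,92],[0,0,0],-0.2]]'

```text
clock: 6.2
tcp_pos: [0.5999, -0.0572, 0.085]
orientation: [0.0, 0.997, 0.077, 0.001]
wrist_force: [-1.4, 14.9, -0.1]
finger_gap: 0.0431
grip_force: 0.0
```

Call:
move_arm --targets '[[[0,0,0],[0,0,0],-0.2],[[0,0,0],[0,0,0],-0.2],[[0,0,-50],[0,0,0],-0.2],[[0,0,-94],[0,0,0],-0.2],[[0,0,-94],[0,0,0],-0.2]]'

```text
clock: 6.82
tcp_pos: [0.6018, -0.0577, 0.1822]
orientation: [0.002, 0.997, 0.077, 0.004]
wrist_force: [1.4, 0.2, -0.5]
finger_gap: 0.0513
grip_force: 0.0
```

Call:
move_arm --targets '[[[-90,100,0],[0,0,0],-0.3],[[-90,100,0],[0,0,0],-0.3],[[-90,100,0],[0,0,0],-0.3],[[-90,100,0],[0,0,0],-0.3]]'

```text
clock: 7.32
tcp_pos: [0.5249, -0.17, 0.1768]
orientation: [-0.0, 0.997, 0.076, -0.0]
wrist_force: [-0.5, 0.6, 0.8]
finger_gap: 0.0553
grip_force: 0.0
```

Call:
move_arm --targets '[[[-90,100,0],[0,0,0],-0.3],[[-90,100,0],[0,0,0],-0.3],[[-90,100,0],[0,0,0],-0.3],[[-90,100,0],[0,0,0],-0.3]]'

```text
clock: 7.82
tcp_pos: [0.4524, -0.2816, 0.177]
orientation: [-0.0, 0.997, 0.077, 0.0]
wrist_force: [-1.1, -0.4, 0.6]
finger_gap: 0.0556
grip_force: 0.0
```

```bash
python3 - <<'E'
from h import *
b=[.4525,-.281]
T2=O(0,-.05)
plan([*b,.175],[*b,.012],[*b,.175],[*T2,.175],[*T2,.081],[*T2,.175])
im=env.read_camera('scene'); print([(np.round(d['centre'],3),round(d['confidence'],2)) for d in env.landmark_of('socket1',im)])
E
```

```text
t 7.825 tcp [ 0.4524 -0.2816  0.177 ] yaw 0.1548 gap 0.0556 F [-1.1 -0.4  0.6]
-> [ 0.452 -0.281  0.175] shift mm [ 0. -1.  2.]
-> [ 0.452 -0.281  0.012] shift mm [ -0.   0. 163.]
-> [ 0.452 -0.281  0.175] shift mm [   0.   -0. -163.]
-> [ 0.643 -0.051  0.175] shift mm [ 224. -198.    0.]
-> [ 0.643 -0.051  0.081] shift mm [-0.  0. 94.]
-> [ 0.643 -0.051  0.175] shift mm [  0.  -0. -94.]
[(array([0.562, 0.212, 0.021]), 0.66), (array([0.463, 0.209, 0.022]), 0.58), (array([ 0.451, -0.282,  0.02 ]), 0.52), (array([ 0.601, -0.063,  0.084]), 0.51), (array([ 0.64 , -0.27 ,  0.017]), 0.47), (array([ 0.344,  0.228, -0.004]), 0.19)]
```

Call:
move_arm --targets '[[[0,-1,60],[0,0,0],-0.3],[[0,-1,120],[0,0,0],-0.3],[[0,-1,160],[0,0,0],-0.3],[[0,-1,165],[0,0,0],-0.3],[[0,-1,165],[0,0,0],1]]'

```text
clock: 8.55
tcp_pos: [0.4529, -0.2806, 0.0131]
orientation: [0.0, 0.997, 0.078, 0.0]
wrist_force: [0.7, 0.2, 0.8]
finger_gap: 0.0388
grip_force: 0.0
```

Call:
move_arm --targets '[[[0,0,0],[0,0,0],1],[[0,0,0],[0,0,0],1],[[0,0,0],[0,0,0],1],[[0,0,-50],[0,0,0],1],[[0,0,-100],[0,0,0],1]]'

```text
clock: 9.18
tcp_pos: [0.4511, -0.2809, 0.1134]
orientation: [-0.0, 0.997, 0.077, -0.0]
wrist_force: [1.6, -0.7, -0.6]
finger_gap: 0.0267
grip_force: 40.0
```

Call:
move_arm --targets '[[[0,0,-55],[0,0,0],1],[[0,0,-63],[0,0,0],1],[[112,-99,-63],[0,0,0],1],[[112,-99,-63],[0,0,0],1],[[112,-99,-63],[0,0,0],1]]'

```text
clock: 9.8
tcp_pos: [0.548, -0.1635, 0.1744]
orientation: [-0.0, 0.997, 0.079, -0.0]
wrist_force: [-0.7, -1.0, -1.0]
finger_gap: 0.0269
grip_force: 40.1
```

Call:
move_arm --targets '[[[112,-99,0],[0,0,0],1],[[112,-99,0],[0,0,0],1],[[112,-99,0],[0,0,0],1],[[112,-99,0],[0,0,0],1]]'

```text
clock: 10.3
tcp_pos: [0.6427, -0.0491, 0.1736]
orientation: [-0.0, 0.997, 0.079, -0.001]
wrist_force: [-0.2, -0.5, -0.8]
finger_gap: 0.0267
grip_force: 40.1
```

```bash
python3 - <<'E'
from h import *
T2=O(0,-.05); b=[.637,-.272]; T=O(.045,-.05)
plan([*T2,.175],[*T2,.082],[*T2,.175],[*b,.175],[*b,.012],[*b,.175],[*T,.175],[*T,.082],[*T,.175])
print(see('socket1'))
E
```

```text
t 10.3 tcp [ 0.6427 -0.0491  0.1736] yaw 0.1579 gap 0.0267 F [-0.2 -0.5 -0.8]
-> [ 0.643 -0.051  0.175] shift mm [ 0.  2. -1.]
-> [ 0.643 -0.051  0.082] shift mm [ 0.  0. 93.]
-> [ 0.643 -0.051  0.175] shift mm [ -0.  -0. -93.]
-> [ 0.637 -0.272  0.175] shift mm [-41. 217.  -0.]
-> [ 0.637 -0.272  0.012] shift mm [  0.   0. 163.]
-> [ 0.637 -0.272  0.175] shift mm [  -0.   -0. -163.]
-> [ 0.688 -0.044  0.175] shift mm [  86. -217.   -0.]
-> [ 0.688 -0.044  0.082] shift mm [ 0.  0. 93.]
-> [ 0.688 -0.044  0.175] shift mm [ -0.  -0. -93.]
[([0.465, 0.21, 0.021], 0.68), ([0.636, -0.271, 0.019], 0.57), ([0.562, 0.207, 0.019], 0.52), ([0.564, 0.21, 0.023], 0.56), ([0.601, -0.064, 0.086], 0.53), ([0.639, -0.054, 0.179], 0.46), ([0.461, 0.212, 0.025], 0.46)]
```

Call:
move_arm --targets '[[[0,2,55],[0,0,0],1],[[0,2,88],[0,0,0],1],[[0,2,91],[0,0,0],1],[[0,2,91],[0,0,0],1],[[0,2,91],[0,0,0],-0.2]]'

```text
clock: 11.12
tcp_pos: [0.6442, -0.0535, 0.0866]
orientation: [0.001, 0.997, 0.077, 0.002]
wrist_force: [-0.1, 1.3, 1.3]
finger_gap: 0.0434
grip_force: 0.3
```

Call:
move_arm --targets '[[[0,0,0],[0,0,0],-0.2],[[0,0,0],[0,0,0],-0.2],[[0,0,-50],[0,0,0],-0.2],[[0,0,-93],[0,0,0],-0.2],[[0,0,-93],[0,0,0],-0.2]]'

```text
clock: 11.75
tcp_pos: [0.6457, -0.0537, 0.1825]
orientation: [0.002, 0.997, 0.077, 0.004]
wrist_force: [-0.3, 0.9, -1.7]
finger_gap: 0.0514
grip_force: 0.0
```

Call:
move_arm --targets '[[[-41,217,0],[0,0,0],-0.3],[[-41,217,0],[0,0,0],-0.3],[[-41,217,0],[0,0,0],-0.3],[[-41,217,0],[0,0,0],-0.3],[[-41,217,0],[0,0,0],-0.3]]'

```text
clock: 12.38
tcp_pos: [0.6348, -0.2768, 0.1757]
orientation: [0.0, 0.997, 0.075, -0.001]
wrist_force: [-0.3, 0.9, -0.6]
finger_gap: 0.0556
grip_force: 0.0
```

```bash
python3 - <<'E'
from h import *
b=[.637,-.2715]; T=O(.045,-.05)
plan([*b,.012],[*b,.175],[*T,.175],[*T,.082],[*T,.175])
print(see('socket1'))
E
```

```text
t 12.375 tcp [ 0.6348 -0.2768  0.1757] yaw 0.1505 gap 0.0556 F [-0.3  0.9 -0.6]
-> [ 0.637 -0.272  0.012] shift mm [  3.  -5. 164.]
-> [ 0.637 -0.272  0.175] shift mm [  -0.   -0. -163.]
-> [ 0.688 -0.044  0.175] shift mm [  84. -217.   -0.]
-> [ 0.688 -0.044  0.082] shift mm [ 0.  0. 93.]
-> [ 0.688 -0.044  0.175] shift mm [ -0.  -0. -93.]
[([0.559, 0.208, 0.019], 0.63), ([0.644, -0.056, 0.088], 0.48), ([0.465, 0.205, 0.019], 0.45), ([0.601, -0.058, 0.084], 0.43), ([0.461, 0.208, 0.021], 0.74), ([0.637, -0.272, 0.016], 0.72), ([0.64, -0.054, 0.084], 0.69), ([0.564, 0.211, 0.022], 0.69), ([0.601, -0.065, 0.086], 0.52)]
```

Call:
move_arm --targets '[[[3,-5,60],[0,0,0],-0.3],[[3,-5,120],[0,0,0],-0.3],[[3,-5,160],[0,0,0],-0.3],[[3,-5,163],[0,0,0],-0.3],[[3,-5,163],[0,0,0],1]]'

```text
clock: 13.2
tcp_pos: [0.6391, -0.2677, 0.0159]
orientation: [0.001, 0.997, 0.078, 0.001]
wrist_force: [-0.3, -0.3, 0.7]
finger_gap: 0.0385
grip_force: 0.0
```

Call:
move_arm --targets '[[[0,0,0],[0,0,0],1],[[0,0,0],[0,0,0],1],[[0,0,0],[0,0,0],1],[[0,0,-50],[0,0,0],1],[[0,0,-100],[0,0,0],1]]'

```text
clock: 13.82
tcp_pos: [0.6374, -0.2681, 0.1154]
orientation: [-0.0, 0.997, 0.077, -0.001]
wrist_force: [0.2, -1.7, -0.1]
finger_gap: 0.0263
grip_force: 39.9
```

Call:
move_arm --targets '[[[0,0,-55],[0,0,0],1],[[0,0,-63],[0,0,0],1],[[84,-217,-63],[0,0,0],1],[[84,-217,-63],[0,0,0],1],[[84,-217,-63],[0,0,0],1]]'

```text
clock: 14.45
tcp_pos: [0.6775, -0.0836, 0.1764]
orientation: [-0.0, 0.997, 0.077, -0.001]
wrist_force: [1.3, 0.7, -1.3]
finger_gap: 0.0269
grip_force: 39.9
```

Call:
move_arm --targets '[[[31,-79,0],[0,0,0],1],[[31,-79,0],[0,0,0],1],[[31,-79,0],[0,0,0],1]]'

```text
clock: 14.82
tcp_pos: [0.696, -0.0004, 0.1764]
orientation: [0.0, 0.997, 0.079, -0.001]
wrist_force: [0.5, -0.4, -0.8]
finger_gap: 0.0265
grip_force: 40.0
```

```bash
python3 - <<'E'
from h import *
T=O(.045,-.05); b=[.562,.209]; T2=O(.03,.05)
plan([*T,.175],[*T,.086],[*T,.175],[*b,.175],[*b,.012],[*b,.175],[*T2,.175],[*T2,.086],[*T2,.175])
E
```

```text
t 14.825 tcp [ 6.960e-01 -4.000e-04  1.764e-01] yaw 0.1578 gap 0.0265 F [ 0.5 -0.4 -0.8]
-> [ 0.688 -0.044  0.175] shift mm [-15.  42.   1.]
-> [ 0.688 -0.044  0.086] shift mm [ 0. -0. 89.]
-> [ 0.688 -0.044  0.175] shift mm [ -0.   0. -89.]
-> [0.562 0.209 0.175] shift mm [ -84. -270.    0.]
-> [0.562 0.209 0.012] shift mm [  0.  -0. 163.]
-> [0.562 0.209 0.175] shift mm [  -0.    0. -163.]
-> [0.657 0.053 0.175] shift mm [ 70. 170.  -0.]
-> [0.657 0.053 0.086] shift mm [ 0. -0. 89.]
-> [0.657 0.053 0.175] shift mm [ -0.   0. -89.]
```

Call:
move_arm --targets '[[[-15,42,0],[0,0,0],1],[[-15,42,0],[0,0,0],1],[[-15,42,55],[0,0,0],1],[[-15,42,86],[0,0,0],1],[[-15,42,89],[0,0,0],1]]'

```text
clock: 15.45
tcp_pos: [0.6853, -0.0468, 0.085]
orientation: [-0.001, 0.997, 0.076, -0.003]
wrist_force: [-1.1, 0.0, -1.2]
finger_gap: 0.0269
grip_force: 40.0
```

Call:
move_arm --targets '[[[0,0,0],[0,0,0],1],[[0,0,0],[0,0,0],-0.2],[[0,0,0],[0,0,0],-0.2],[[0,0,0],[0,0,0],-0.2],[[0,0,-50],[0,0,0],-0.2]]'

```text
clock: 16.08
tcp_pos: [0.6849, -0.0453, 0.1343]
orientation: [-0.001, 0.997, 0.077, -0.004]
wrist_force: [1.3, 1.3, -0.1]
finger_gap: 0.051
grip_force: 0.0
```

Call:
move_arm --targets '[[[0,0,-39],[0,0,0],-0.3],[[0,0,-39],[0,0,0],-0.3],[[-42,-135,-39],[0,0,0],-0.3],[[-42,-135,-39],[0,0,0],-0.3],[[-42,-135,-39],[0,0,0],-0.3]]'

```text
clock: 16.7
tcp_pos: [0.6232, 0.0841, 0.1766]
orientation: [-0.0, 0.997, 0.079, -0.001]
wrist_force: [0.4, -0.8, 0.1]
finger_gap: 0.0554
grip_force: 0.0
```

Call:
move_arm --targets '[[[-42,-135,0],[0,0,0],-0.3],[[-42,-135,0],[0,0,0],-0.3],[[-42,-135,0],[0,0,0],-0.3],[[-42,-135,0],[0,0,0],-0.3]]'

```text
clock: 17.2
tcp_pos: [0.5666, 0.1905, 0.177]
orientation: [-0.007, 0.996, 0.092, -0.001]
wrist_force: [0.3, -0.4, -0.4]
finger_gap: 0.0555
grip_force: 0.0
```

```bash
python3 - <<'E'
from h import *
b=[.562,.209]; T2=O(.03,.05)
plan([*b,.175],[*b,.013],[*b,.175],[*T2,.175],[*T2,.086],[*T2,.175])
print(see('socket1'))
E
```

```text
t 17.2 tcp [0.5666 0.1905 0.177 ] yaw 0.1844 gap 0.0555 F [ 0.3 -0.4 -0.4]
-> [0.562 0.209 0.175] shift mm [ -1. -19.   2.]
-> [0.562 0.209 0.013] shift mm [  0.   2. 162.]
-> [0.562 0.209 0.175] shift mm [  -0.   -2. -162.]
-> [0.657 0.053 0.175] shift mm [ 65. 171.  -2.]
-> [0.657 0.053 0.086] shift mm [ 0.  1. 89.]
-> [0.657 0.053 0.175] shift mm [ -0.  -1. -89.]
[([0.644, -0.058, 0.086], 0.6), ([0.56, 0.207, 0.018], 0.56), ([0.687, -0.049, 0.086], 0.49), ([0.466, 0.208, 0.022], 0.46), ([0.6, -0.057, 0.082], 0.4), ([0.643, -0.054, 0.084], 0.66), ([0.599, -0.06, 0.082], 0.64), ([0.565, 0.209, 0.022], 0.52), ([0.463, 0.209, 0.022], 0.44), ([0.687, -0.048, 0.08], 0.41)]
```

```bash
python3 - <<'E'
from h import *
s,p,r=st(); print(np.round(s['joint_pos'],3), np.round(s['qvel'],2), p, r.as_matrix().round(3))
E
```

```text
[1.810e-01 3.770e-01 3.000e-03 1.197e+00 1.300e-02 3.141e+00] [-0. -0.  0. -0.  0. -0.] [0.56741291 0.18922831 0.17700471] [[ 0.983  0.181 -0.003]
 [ 0.181 -0.983  0.013]
 [-0.    -0.013 -1.   ]]
```

Call:
move_arm --targets '[[[0,-10,0],[0,0,0],-0.3],[[0,-10,0],[0,0,0],-0.3],[[0,-10,0],[0,0,0],-0.3]]'

```text
clock: 17.77
tcp_pos: [0.5656, 0.1958, 0.1773]
orientation: [-0.009, 0.995, 0.096, -0.001]
wrist_force: [-0.2, -0.2, 0.4]
finger_gap: 0.0558
grip_force: 0.0
```

```bash
python3 - <<'E'
from h import *
s,p,r=st(); print(np.round(s['joint_pos'],3), np.round(s['qvel'],2), p, r.as_matrix().round(3))
E
```

```text
[0.19  0.377 0.005 1.199 0.017 3.141] [ 0. -0. -0.  0.  0.  0.] [0.56562858 0.19584063 0.17733323] [[ 0.982  0.19  -0.004]
 [ 0.19  -0.982  0.017]
 [-0.    -0.017 -1.   ]]
```

Call:
move_arm --targets '[[[0,0,0],[0,0,-1.05],-0.3],[[0,0,0],[0,0,-2.1],-0.3],[[0,0,0],[0,0,-3.15],-0.3],[[0,0,0],[0,0,-4.2],-0.3],[[0,0,0],[0,0,-5.25],-0.3]]'

```text
clock: 18.4
tcp_pos: [0.5655, 0.196, 0.1774]
orientation: [-0.008, 0.849, 0.529, 0.003]
wrist_force: [0.5, -0.1, 0.6]
finger_gap: 0.0556
grip_force: 0.0
```

Call:
move_arm --targets '[[[0,0,0],[0,0,-1.05],-0.3],[[0,0,0],[0,0,-2.1],-0.3],[[0,0,0],[0,0,-3.15],-0.3],[[0,0,0],[0,0,-4.2],-0.3],[[0,0,0],[0,0,-5.25],-0.3]]'

```text
clock: 19.02
tcp_pos: [0.5656, 0.196, 0.1774]
orientation: [-0.006, 0.527, 0.85, 0.006]
wrist_force: [-0.6, 1.2, -0.1]
finger_gap: 0.0557
grip_force: 0.0
```

Call:
move_arm --targets '[[[0,0,0],[0,0,-1.05],-0.3],[[0,0,0],[0,0,-2.1],-0.3],[[0,0,0],[0,0,-3.15],-0.3],[[0,0,0],[0,0,-4.2],-0.3],[[0,0,0],[0,0,-5.25],-0.3]]'

```text
clock: 19.65
tcp_pos: [0.5656, 0.196, 0.1774]
orientation: [-0.003, 0.097, 0.995, 0.008]
wrist_force: [-0.3, -0.5, 1.1]
finger_gap: 0.0556
grip_force: 0.0
```

Call:
move_arm --targets '[[[0,0,0],[0,0,-1.05],-0.3],[[0,0,0],[0,0,-2.0],-0.3],[[0,0,0],[0,0,-2.0],-0.3]]'

```text
clock: 20.02
tcp_pos: [0.5655, 0.196, 0.1774]
orientation: [-0.001, -0.073, 0.997, 0.009]
wrist_force: [-0.2, -0.0, -0.3]
finger_gap: 0.0554
grip_force: 0.0
```

```bash
cat >> h.py <<'E'
def tilt(yaw):
    s,p,r=st(); W=R.from_euler('z',yaw)*R.from_euler('x',np.pi); print('turn units to yaw',yaw,((r.inv()*W).as_rotvec()/np.radians(10)).round(2))
E
python3 - <<'E'
from h import *
tilt(YAW+np.pi); print(st()[2].as_matrix().round(3))
b=[.5625,.208]; T2=O(.03,.05)
plan([*b,.175],[*b,.013],[*b,.175],[*T2,.175],[*T2,.086],[*T2,.175])
E
```

```text
turn units to yaw 3.296592653589793 [ 0.1  -0.01 -0.05]
[[-0.989 -0.146 -0.004]
 [-0.146  0.989  0.017]
 [ 0.001  0.017 -1.   ]]
t 20.025 tcp [0.5655 0.196  0.1774] yaw -2.9953 gap 0.0554 F [-0.2 -0.  -0.3]
-> [0.562 0.208 0.175] shift mm [ 1. 12.  3.]
-> [0.562 0.208 0.013] shift mm [ -0.  -3. 162.]
-> [0.562 0.208 0.175] shift mm [   0.    3. -162.]
-> [0.657 0.053 0.175] shift mm [ -71. -168.   -3.]
-> [0.657 0.053 0.086] shift mm [-0. -2. 89.]
-> [0.657 0.053 0.175] shift mm [  0.   2. -89.]
```

Call:
move_arm --targets '[[[1,12,3],[0.1,0,-0.05],-0.3],[[1,12,3],[0.1,0,-0.05],-0.3]]'

```text
clock: 20.27
tcp_pos: [0.5622, 0.209, 0.1743]
orientation: [-0.001, -0.079, 0.997, -0.0]
wrist_force: [-0.0, 0.4, 0.0]
finger_gap: 0.0555
grip_force: 0.0
```

```bash
python3 - <<'E'
from h import *
tilt(YAW+np.pi)
b=[.5625,.2085]; T2=O(.03,.05)
plan([*b,.175],[*b,.013],[*b,.175],[*T2,.175],[*T2,.086],[*T2,.175])
E
```

```text
turn units to yaw 3.296592653589793 [-0.   -0.01  0.01]
t 20.275 tcp [0.5622 0.209  0.1743] yaw -2.9843 gap 0.0555 F [-0.   0.4  0. ]
-> [0.562 0.208 0.175] shift mm [-0. -1. -1.]
-> [0.562 0.208 0.013] shift mm [ -0.   0. 162.]
-> [0.562 0.208 0.175] shift mm [   0.   -0. -162.]
-> [0.657 0.053 0.175] shift mm [ -69. -169.   -0.]
-> [0.657 0.053 0.086] shift mm [-0.  0. 89.]
-> [0.657 0.053 0.175] shift mm [  0.  -0. -89.]
```

Call:
move_arm --targets '[[[0,0,60],[0,0,0],-0.3],[[0,0,120],[0,0,0],-0.3],[[0,0,158],[0,0,0],-0.3],[[0,0,161],[0,0,0],-0.3],[[0,0,161],[0,0,0],1]]'

```text
clock: 20.9
tcp_pos: [0.5635, 0.2081, 0.0147]
orientation: [0.0, -0.078, 0.997, 0.0]
wrist_force: [0.1, 1.2, 0.7]
finger_gap: 0.0383
grip_force: 0.0
```

Call:
move_arm --targets '[[[0,0,0],[0,0,0],1],[[0,0,0],[0,0,0],1],[[0,0,0],[0,0,0],1],[[0,0,-50],[0,0,0],1],[[0,0,-100],[0,0,0],1]]'

```text
clock: 21.52
tcp_pos: [0.5621, 0.2076, 0.1147]
orientation: [-0.001, -0.078, 0.997, -0.0]
wrist_force: [1.1, 0.2, -1.2]
finger_gap: 0.0262
grip_force: 39.8
```

Call:
move_arm --targets '[[[0,0,-55],[0,0,0],1],[[0,0,-63],[0,0,0],1],[[-35,-85,-63],[0,0,0],1],[[-35,-85,-63],[0,0,0],1]]'

```text
clock: 22.02
tcp_pos: [0.6113, 0.1275, 0.1762]
orientation: [-0.0, -0.078, 0.997, -0.0]
wrist_force: [-0.1, 0.8, -0.9]
finger_gap: 0.0259
grip_force: 39.9
```

Call:
move_arm --targets '[[[-34,-84,0],[0,0,0],1],[[-34,-84,0],[0,0,0],1],[[-34,-84,0],[0,0,0],1]]'

```text
clock: 22.4
tcp_pos: [0.6576, 0.0493, 0.175]
orientation: [-0.001, -0.077, 0.997, -0.0]
wrist_force: [0.3, 0.5, -0.7]
finger_gap: 0.0264
grip_force: 39.9
```

```bash
python3 - <<'E'
from h import *
b=[.464,.2085]; T2=O(.03,.05); T=O(-.03,.05)
plan([*T2,.175],[*T2,.086],[*T2,.175],[*b,.175],[*b,.013],[*b,.175],[*T,.175],[*T,.086],[*T,.175])
E
```

```text
t 22.4 tcp [0.6576 0.0493 0.175 ] yaw -2.9883 gap 0.0264 F [ 0.3  0.5 -0.7]
-> [0.657 0.053 0.175] shift mm [-0.  3.  0.]
-> [0.657 0.053 0.086] shift mm [-0. -0. 89.]
-> [0.657 0.053 0.175] shift mm [  0.   0. -89.]
-> [0.464 0.208 0.175] shift mm [167. 184.   0.]
-> [0.464 0.208 0.013] shift mm [ -0.  -0. 162.]
-> [0.464 0.208 0.175] shift mm [   0.    0. -162.]
-> [0.598 0.043 0.175] shift mm [-107. -184.   -0.]
-> [0.598 0.043 0.086] shift mm [-0. -0. 89.]
-> [0.598 0.043 0.175] shift mm [  0.   0. -89.]
```

Call:
move_arm --targets '[[[0,3,55],[0,0,0],1],[[0,3,86],[0,0,0],1],[[0,3,88],[0,0,0],1],[[0,3,88],[0,0,0],1],[[0,3,88],[0,0,0],-0.2]]'

```text
clock: 23.02
tcp_pos: [0.6582, 0.0549, 0.0909]
orientation: [0.001, -0.079, 0.997, -0.0]
wrist_force: [0.4, 0.4, 0.7]
finger_gap: 0.0436
grip_force: 0.0
```

Call:
move_arm --targets '[[[0,0,0],[0,0,0],-0.2],[[0,0,0],[0,0,0],-0.2],[[0,0,-50],[0,0,0],-0.2],[[0,0,-89],[0,0,0],-0.2],[[0,0,-89],[0,0,0],-0.2]]'

```text
clock: 23.65
tcp_pos: [0.6594, 0.0545, 0.1823]
orientation: [0.004, -0.078, 0.997, -0.001]
wrist_force: [0.2, 0.6, -0.5]
finger_gap: 0.0511
grip_force: 0.0
```

Call:
move_arm --targets '[[[84,92,0],[0,0,0],-0.3],[[84,92,0],[0,0,0],-0.3],[[84,92,0],[0,0,0],-0.3]]'

```text
clock: 24.02
tcp_pos: [0.5548, 0.1345, 0.1766]
orientation: [-0.003, -0.08, 0.997, 0.0]
wrist_force: [-0.2, -0.5, 0.1]
finger_gap: 0.0555
grip_force: 0.0
```

Call:
move_arm --targets '[[[83,92,0],[0,0,0],-0.3],[[83,92,0],[0,0,0],-0.3],[[83,92,0],[0,0,0],-0.3],[[83,92,0],[0,0,0],-0.3]]'

```text
clock: 24.52
tcp_pos: [0.4642, 0.2101, 0.1777]
orientation: [0.0, -0.078, 0.997, -0.0]
wrist_force: [-0.4, -0.2, 0.3]
finger_gap: 0.0559
grip_force: 0.0
```

```bash
python3 - <<'E'
from h import *
b=[.464,.2085]; T=O(-.03,.05)
plan([*b,.175],[*b,.013],[*b,.175],[*T,.175],[*T,.086],[*T,.175])
print(see('socket1'))
E
```

```text
t 24.525 tcp [0.4642 0.2101 0.1777] yaw -2.9845 gap 0.0559 F [-0.4 -0.2  0.3]
-> [0.464 0.208 0.175] shift mm [ 0. -2.  3.]
-> [0.464 0.208 0.013] shift mm [  0.   0. 162.]
-> [0.464 0.208 0.175] shift mm [  -0.   -0. -162.]
-> [0.598 0.043 0.175] shift mm [-107. -184.    0.]
-> [0.598 0.043 0.086] shift mm [ 0.  0. 89.]
-> [0.598 0.043 0.175] shift mm [ -0.  -0. -89.]
[([0.655, 0.051, 0.085], 0.64), ([0.688, -0.048, 0.083], 0.61), ([0.465, 0.207, 0.02], 0.55), ([0.642, -0.056, 0.087], 0.49), ([0.6, -0.058, 0.081], 0.44), ([0.642, -0.055, 0.085], 0.6), ([0.459, 0.212, 0.024], 0.59), ([0.686, -0.048, 0.08], 0.55), ([0.656, 0.054, 0.089], 0.4)]
```

Call:
move_arm --targets '[[[0,-1,60],[0,0,0],-0.3],[[0,-1,120],[0,0,0],-0.3],[[0,-1,160],[0,0,0],-0.3],[[0,-1,164],[0,0,0],-0.3],[[0,-1,164],[0,0,0],1]]'

```text
clock: 25.35
tcp_pos: [0.4643, 0.209, 0.0145]
orientation: [-0.0, -0.078, 0.997, -0.0]
wrist_force: [0.6, 0.7, -0.8]
finger_gap: 0.0385
grip_force: 0.0
```

Call:
move_arm --targets '[[[0,0,0],[0,0,0],1],[[0,0,0],[0,0,0],1],[[0,0,0],[0,0,0],1],[[0,0,-50],[0,0,0],1],[[0,0,-100],[0,0,0],1]]'

```text
clock: 25.98
tcp_pos: [0.4624, 0.2091, 0.1147]
orientation: [-0.001, -0.078, 0.997, -0.0]
wrist_force: [0.7, 0.4, -1.4]
finger_gap: 0.0258
grip_force: 40.0
```

Call:
move_arm --targets '[[[0,0,-55],[0,0,0],1],[[0,0,-63],[0,0,0],1],[[-53,-92,-63],[0,0,0],1],[[-53,-92,-63],[0,0,0],1],[[-53,-92,-63],[0,0,0],1]]'

```text
clock: 26.6
tcp_pos: [0.5312, 0.1245, 0.1755]
orientation: [-0.001, -0.076, 0.997, -0.0]
wrist_force: [-0.8, 0.3, -1.1]
finger_gap: 0.0263
grip_force: 40.1
```

Call:
move_arm --targets '[[[-54,-92,0],[0,0,0],1],[[-54,-92,0],[0,0,0],1],[[-54,-92,0],[0,0,0],1],[[-54,-92,0],[0,0,0],1]]'

```text
clock: 27.1
tcp_pos: [0.5964, 0.045, 0.1756]
orientation: [-0.002, -0.078, 0.997, 0.0]
wrist_force: [0.3, 0.3, -0.7]
finger_gap: 0.0261
grip_force: 40.2
```

```bash
python3 - <<'E'
from h import *
T=O(-.03,.05);W=O(-.134,-.15); b=[.552,-.284]
plan([*T,.175],[*T,.086],[*T,.175],[*W,.175],[*b,.12])
print(see('cover1'))
E
```

```text
t 27.1 tcp [0.5964 0.045  0.1756] yaw -2.9845 gap 0.0261 F [ 0.3  0.3 -0.7]
-> [0.598 0.043 0.175] shift mm [-1. -2.  1.]
-> [0.598 0.043 0.086] shift mm [-0. -0. 89.]
-> [0.598 0.043 0.175] shift mm [  0.   0. -89.]
-> [ 0.526 -0.17   0.175] shift mm [ 104. -200.    0.]
-> [ 0.552 -0.284  0.12 ] shift mm [  -8. -116.   55.]
[([0.443, -0.373, -0.002], 0.85), ([0.49, -0.187, -0.003], 0.76), ([0.552, -0.284, 0.003], 0.7), ([0.635, -0.188, 0.001], 0.59), ([0.729, -0.306, 0.001], 0.57), ([0.738, -0.179, 0.004], 0.49), ([0.735, -0.181, 0.0], 0.86), ([0.633, -0.19, -0.001], 0.66), ([0.556, -0.285, -0.002], 0.65), ([0.441, -0.372, 0.001], 0.61), ([0.728, -0.306, 0.001], 0.59), ([0.491, -0.188, -0.002], 0.53)]
```

Call:
move_arm --targets '[[[-1,-2,55],[0,0,0],1],[[-1,-2,86],[0,0,0],1],[[-1,-2,89],[0,0,0],1],[[-1,-2,89],[0,0,0],1],[[-1,-2,89],[0,0,0],-0.2]]'

```text
clock: 27.92
tcp_pos: [0.6006, 0.0425, 0.0899]
orientation: [0.002, -0.079, 0.997, -0.0]
wrist_force: [0.2, 0.1, 0.4]
finger_gap: 0.0428
grip_force: 0.0
```

Call:
move_arm --targets '[[[0,0,0],[0,0,0],-0.2],[[0,0,0],[0,0,0],-0.2],[[0,0,-50],[0,0,0],-0.2],[[0,0,-89],[0,0,0],-0.2],[[0,0,-89],[0,0,0],-0.2]]'

```text
clock: 28.55
tcp_pos: [0.6016, 0.0422, 0.1809]
orientation: [0.003, -0.078, 0.997, -0.001]
wrist_force: [0.4, -0.1, 0.2]
finger_gap: 0.0512
grip_force: 0.0
```

Call:
move_arm --targets '[[[96,-316,0],[0,0,0],-1],[[96,-316,0],[0,0,0],-1],[[96,-316,0],[0,0,0],-1],[[96,-316,0],[0,0,0],-1],[[96,-316,0],[0,0,0],-1]]'

```text
clock: 29.18
tcp_pos: [0.5552, -0.2688, 0.1759]
orientation: [-0.001, -0.078, 0.997, 0.0]
wrist_force: [0.8, 0.8, 0.9]
finger_gap: 0.0847
grip_force: 0.0
```

```bash
python3 - <<'E'
from h import *
b=[.553,-.2845]; D=O(-.134,-.042)
plan([*b,.12],[*b,.002],[*b,.14],[*D,.14],[*D,.02])
print(see('socket1')); im=env.read_camera('top'); 
a=im['pixels'][110:270,190:430,::-1]; cv2.imwrite('pics/crop2.png',cv2.resize(a,None,fx=3,fy=3,interpolation=cv2.INTER_CUBIC))
E
```

```text
t 29.175 tcp [ 0.5552 -0.2688  0.1759] yaw -2.9848 gap 0.0847 F [0.8 0.8 0.9]
-> [ 0.553 -0.284  0.12 ] shift mm [  5. -15.  56.]
-> [ 0.553 -0.284  0.002] shift mm [ -0.  -0. 118.]
-> [ 0.553 -0.284  0.14 ] shift mm [   0.    0. -138.]
-> [ 0.51  -0.064  0.14 ] shift mm [  8. 225.   0.]
-> [ 0.51  -0.064  0.02 ] shift mm [ -0.  -0. 120.]
[([0.642, -0.058, 0.087], 0.68), ([0.654, 0.053, 0.083], 0.62), ([0.6, 0.041, 0.085], 0.57), ([0.599, -0.061, 0.084], 0.57), ([0.69, -0.048, 0.086], 0.44), ([0.641, -0.055, 0.086], 0.76), ([0.658, 0.054, 0.086], 0.56), ([0.598, -0.061, 0.083], 0.53), ([0.595, 0.042, 0.088], 0.49), ([0.686, -0.048, 0.08], 0.4)]
```

View pics/crop2.png

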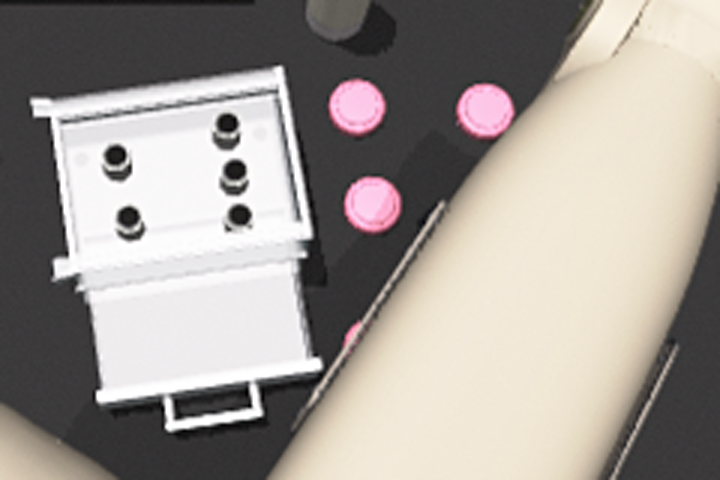

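The crop shows all five sockets standing in the tier, at (117,160), (227,130), (235,175), (130,222) and (239,217). Next are the red covers.

Call:
move_arm --targets '[[[5,-15,60],[0,0,0],-1],[[5,-15,120],[0,0,0],-1],[[5,-15,160],[0,0,0],-1],[[5,-15,172],[0,0,0],-1],[[5,-15,173],[0,0,0],-1]]'

```text
clock: 30.05
tcp_pos: [0.5536, -0.2815, 0.0038]
orientation: [-0.001, -0.079, 0.997, 0.0]
wrist_force: [-0.8, -0.9, 1.7]
finger_gap: 0.0851
grip_force: 0.0
```

Call:
move_arm --targets '[[[0,0,0],[0,0,0],1],[[0,0,0],[0,0,0],1],[[0,0,0],[0,0,0],1],[[0,0,0],[0,0,0],1],[[0,0,-40],[0,0,0],1]]'

```text
clock: 30.68
tcp_pos: [0.5514, -0.2816, 0.0423]
orientation: [-0.002, -0.078, 0.997, 0.001]
wrist_force: [-0.2, -0.2, 1.0]
finger_gap: 0.0539
grip_force: 42.6
```

Call:
move_arm --targets '[[[0,0,-50],[0,0,0],1],[[0,0,-97],[0,0,0],1],[[0,0,-97],[0,0,0],1]]'

```text
clock: 31.05
tcp_pos: [0.5562, -0.2847, 0.1467]
orientation: [0.004, -0.078, 0.997, -0.003]
wrist_force: [0.2, -0.8, -1.1]
finger_gap: 0.0539
grip_force: 42.6
```

Call:
move_arm --targets '[[[4,112,0],[0,0,0],1],[[4,112,0],[0,0,0],1],[[4,112,0],[0,0,0],1]]'

```text
clock: 31.42
tcp_pos: [0.5302, -0.1693, 0.1401]
orientation: [-0.002, -0.08, 0.997, 0.001]
wrist_force: [0.6, -0.2, -0.4]
finger_gap: 0.0542
grip_force: 42.7
```

Call:
move_arm --targets '[[[4,112,0],[0,0,0],1],[[4,112,0],[0,0,0],1],[[4,112,0],[0,0,0],1]]'

```text
clock: 31.8
tcp_pos: [0.5095, -0.0606, 0.1403]
orientation: [-0.001, -0.08, 0.997, 0.0]
wrist_force: [-0.6, 0.0, -0.5]
finger_gap: 0.0542
grip_force: 42.8
```

```bash
python3 - <<'E'
from h import *
im=env.read_camera('top')
for t in ('drawer_pull','drawer_in','cover1'): print(t,[(np.round(d['centre'],3).tolist(),round(d['confidence'],2)) for d in env.landmark_of(t,im)])
D=O(-.134,-.042); b=[.442,-.3725]
tilt(YAW+np.pi)
plan([*D,.14],[*D,.015],[*D,.15],[*b,.15],[*b,.003])
im=env.read_camera('wrist'); save(im,'w1.png')
E
```

```text
drawer_pull []
drawer_in [([0.654, 0.054, 0.088], 0.58)]
cover1 [([0.635, -0.19, 0.005], 0.78), ([0.49, -0.189, -0.001], 0.72), ([0.442, -0.372, -0.004], 0.56), ([0.732, -0.306, 0.001], 0.49)]
turn units to yaw 3.296592653589793 [-0. -0.  0.]
t 32.0 tcp [ 0.5112 -0.064   0.1406] yaw -2.9861 gap 0.0539 F [-0.6  0.  -0.1]
-> [ 0.51  -0.064  0.14 ] shift mm [2. 1. 1.]
-> [ 0.51  -0.064  0.015] shift mm [ -0.   0. 125.]
-> [ 0.51  -0.064  0.15 ] shift mm [   0.   -0. -135.]
-> [ 0.442 -0.372  0.15 ] shift mm [ 115. -295.    0.]
-> [ 0.442 -0.372  0.003] shift mm [ -0.   0. 147.]
```

View pics/w1.png

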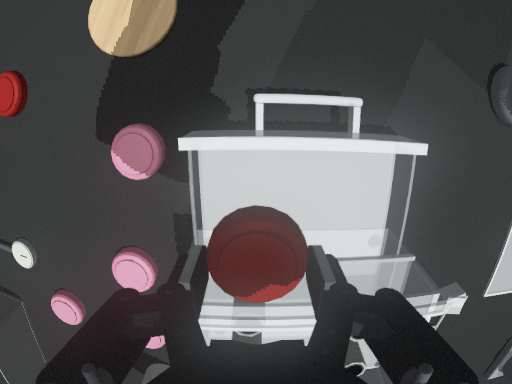

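The wrist view shows the red cover held at (258,255) over the left (-y) half of the open drawer, whose panel runs from (180,143) to (427,150). Lowering it in.

Call:
move_arm --targets '[[[3,0,55],[0,0,0],1],[[3,0,105],[0,0,0],1],[[3,0,124],[0,0,0],1],[[3,0,126],[0,0,0],1],[[3,0,126],[0,0,0],1]]'

```text
clock: 32.67
tcp_pos: [0.5077, -0.0642, 0.0146]
orientation: [-0.001, -0.078, 0.997, -0.0]
wrist_force: [-0.6, 0.2, -0.3]
finger_gap: 0.0542
grip_force: 47.0
```

Call:
move_arm --targets '[[[0,0,0],[0,0,0],-0.6],[[0,0,0],[0,0,0],-0.6],[[0,0,0],[0,0,0],-0.6],[[0,0,-55],[0,0,0],-0.6],[[0,0,-110],[0,0,0],-0.6]]'

```text
clock: 33.3
tcp_pos: [0.5068, -0.0629, 0.1256]
orientation: [-0.001, -0.078, 0.997, 0.0]
wrist_force: [0.7, -0.1, -0.3]
finger_gap: 0.068
grip_force: 0.0
```

Call:
move_arm --targets '[[[0,0,-25],[0,0,0],-0.6],[[115,-295,-25],[0,0,0],-1],[[115,-295,-25],[0,0,0],-1],[[115,-295,-25],[0,0,0],-1],[[115,-295,-25],[0,0,0],-1]]'

```text
clock: 33.92
tcp_pos: [0.4538, -0.3092, 0.1503]
orientation: [-0.0, -0.079, 0.997, -0.0]
wrist_force: [-0.1, -1.0, -0.2]
finger_gap: 0.0852
grip_force: 0.0
```

```bash
python3 - <<'E'
from h import *
b=[.442,-.3725]; D=O(-.134,.042)
plan([*b,.12],[*b,.003],[*b,.14],[*D,.14])
for c in ('top','scene'):
  im=env.read_camera(c); print(c)
  for t in ('drawer_pull','cover1'): print(t,[(np.round(d['centre'],3).tolist(),round(d['confidence'],2)) for d in env.landmark_of(t,im)])
E
```

```text
t 33.925 tcp [ 0.4538 -0.3092  0.1503] yaw -2.9842 gap 0.0852 F [-0.1 -1.  -0.2]
-> [ 0.442 -0.372  0.12 ] shift mm [ 22. -61.  30.]
-> [ 0.442 -0.372  0.003] shift mm [ -0.   0. 117.]
-> [ 0.442 -0.372  0.14 ] shift mm [   0.   -0. -137.]
-> [0.497 0.019 0.14 ] shift mm [-115.  378.   -0.]
top
drawer_pull [([0.418, -0.035, 0.037], 0.78), ([0.602, -0.057, 0.083], 0.39), ([0.688, -0.05, 0.084], 0.23), ([0.656, -0.374, 0.0], 0.19)]
cover1 [([0.508, -0.062, 0.011], 0.85), ([0.737, -0.178, 0.003], 0.79), ([0.636, -0.19, 0.002], 0.78), ([0.733, -0.304, 0.002], 0.62), ([0.494, -0.189, -0.001], 0.51), ([0.42, -0.032, 0.042], 0.28)]
scene
drawer_pull [([0.416, -0.032, 0.037], 0.82), ([0.598, -0.063, 0.084], 0.39)]
cover1 [([0.636, -0.195, -0.004], 0.88), ([0.441, -0.373, -0.001], 0.8), ([0.738, -0.178, -0.001], 0.78), ([0.732, -0.305, 0.001], 0.65)]
```

Call:
move_arm --targets '[[[22,-61,0],[0,0,0],-1],[[22,-61,30],[0,0,0],-1],[[22,-61,90],[0,0,0],-1],[[22,-61,140],[0,0,0],-1],[[22,-61,147],[0,0,0],-1]]'

```text
clock: 34.85
tcp_pos: [0.4402, -0.3668, -0.0004]
orientation: [-0.003, -0.08, 0.997, 0.003]
wrist_force: [-0.4, 0.4, 0.4]
finger_gap: 0.0853
grip_force: 0.0
```

Call:
move_arm --targets '[[[0,0,0],[0,0,0],-1],[[0,0,0],[0,0,0],1],[[0,0,0],[0,0,0],1],[[0,0,0],[0,0,0],1],[[0,0,0],[0,0,0],1]]'

```text
clock: 35.48
tcp_pos: [0.4434, -0.3724, 0.0054]
orientation: [0.001, -0.078, 0.997, -0.002]
wrist_force: [-0.6, 1.3, 6.1]
finger_gap: 0.0541
grip_force: 41.1
```

Call:
move_arm --targets '[[[0,0,-50],[0,0,0],1],[[0,0,-100],[0,0,0],1],[[0,0,-140],[0,0,0],1],[[0,0,-140],[0,0,0],1]]'

```text
clock: 35.98
tcp_pos: [0.4441, -0.3735, 0.1482]
orientation: [0.003, -0.078, 0.997, -0.004]
wrist_force: [0.2, -0.8, -1.1]
finger_gap: 0.0538
grip_force: 42.9
```

Call:
move_arm --targets '[[[-40,126,0],[0,0,0],1],[[-40,126,0],[0,0,0],1],[[-80,252,0],[0,0,0],1],[[-80,252,0],[0,0,0],1],[[-80,252,0],[0,0,0],1]]'

```text
clock: 36.6
tcp_pos: [0.481, -0.1063, 0.1423]
orientation: [-0.001, -0.081, 0.997, 0.0]
wrist_force: [1.0, -0.1, -1.2]
finger_gap: 0.0542
grip_force: 42.9
```

```bash
python3 - <<'E'
from h import *
D=O(-.134,.042)
tilt(YAW+np.pi)
plan([*D,.14],[*D,.015],[*D,.15],[.524,.371,.15])
E
```

```text
turn units to yaw 3.296592653589793 [ 0.01 -0.01  0.04]
t 36.6 tcp [ 0.481  -0.1063  0.1423] yaw -2.9803 gap 0.0542 F [ 1.  -0.1 -1.2]
-> [0.497 0.019 0.14 ] shift mm [-36. 121.   2.]
-> [0.497 0.019 0.015] shift mm [ -0.  -0. 125.]
-> [0.497 0.019 0.15 ] shift mm [   0.    0. -135.]
-> [0.524 0.371 0.15 ] shift mm [-84. 343.   0.]
```

Call:
move_arm --targets '[[[-36,121,0],[0,0,0],1],[[-36,121,0],[0,0,0],1],[[-36,121,0],[0,0,0],1],[[-36,121,55],[0,0,0],1],[[-36,121,105],[0,0,0],1]]'

```text
clock: 37.22
tcp_pos: [0.4989, 0.0141, 0.0367]
orientation: [0.001, -0.078, 0.997, -0.001]
wrist_force: [-0.4, -0.3, -0.2]
finger_gap: 0.0541
grip_force: 42.9
```

Call:
move_arm --targets '[[[0,0,20],[0,0,0],1],[[0,0,21],[0,0,0],1],[[0,0,21],[0,0,0],-0.6],[[0,0,21],[0,0,0],-0.6],[[0,0,21],[0,0,0],-0.6]]'

```text
clock: 37.85
tcp_pos: [0.4989, 0.0151, 0.0175]
orientation: [0.0, -0.078, 0.997, -0.0]
wrist_force: [-0.6, -0.1, 0.7]
finger_gap: 0.0681
grip_force: 0.0
```

Call:
move_arm --targets '[[[0,0,-55],[0,0,0],-0.6],[[0,0,-110],[0,0,0],-0.6],[[0,0,-155],[0,0,0],-0.6],[[0,0,-155],[0,0,0],-0.6]]'

```text
clock: 38.35
tcp_pos: [0.5013, 0.0152, 0.1762]
orientation: [0.004, -0.079, 0.997, -0.001]
wrist_force: [0.8, -0.4, -0.1]
finger_gap: 0.0682
grip_force: 0.0
```

Call:
move_arm --targets '[[[-41,172,0],[0,0,0],-0.3],[[-41,172,0],[0,0,0],-0.3],[[-41,172,0],[0,0,0],-0.3],[[-41,172,0],[0,0,0],-0.3]]'

```text
clock: 38.85
tcp_pos: [0.5112, 0.1949, 0.1705]
orientation: [-0.001, -0.081, 0.997, 0.0]
wrist_force: [0.0, -0.1, -0.5]
finger_gap: 0.0554
grip_force: 0.0
```

Call:
move_arm --targets '[[[-41,172,0],[0,0,0],-0.3],[[-41,172,0],[0,0,0],-0.3],[[-41,172,0],[0,0,0],-0.3],[[-41,172,0],[0,0,0],-0.3],[[-41,172,0],[0,0,0],-0.3]]'

```text
clock: 39.48
tcp_pos: [0.5252, 0.3668, 0.1706]
orientation: [-0.001, -0.078, 0.997, -0.001]
wrist_force: [-0.3, 0.2, 0.2]
finger_gap: 0.0555
grip_force: 0.0
```

Call:
move_arm --targets '[[[0,0,0],[0,0,1.05],-0.3],[[0,0,0],[0,0,2.1],-0.3],[[0,0,0],[0,0,3.15],-0.3],[[0,0,0],[0,0,4.2],-0.3],[[0,0,0],[0,0,5.25],-0.3]]'

```text
clock: 40.1
tcp_pos: [0.5259, 0.3655, 0.1717]
orientation: [-0.0, 0.375, 0.927, -0.001]
wrist_force: [0.1, 0.7, 0.9]
finger_gap: 0.0558
grip_force: 0.0
```

Call:
move_arm --targets '[[[0,0,0],[0,0,1.05],-0.3],[[0,0,0],[0,0,2.1],-0.3],[[0,0,0],[0,0,3.15],-0.3],[[0,0,0],[0,0,4.15],-0.3],[[0,0,0],[0,0,4.15],-0.3]]'

```text
clock: 40.72
tcp_pos: [0.5259, 0.3659, 0.1717]
orientation: [-0.0, 0.676, 0.737, -0.001]
wrist_force: [0.0, 0.3, -0.2]
finger_gap: 0.0555
grip_force: 0.0
```

```bash
cat >> h.py <<'E'
def ground(im,u,v,z):
    E=np.array(im['extrinsics']); f=192/np.tan(np.radians(im['fovy']/2))
    d=np.stack([(u-im['cx'])/f,-(v-im['cy'])/f,-np.ones(len(u))],1)@E[:3,:3]; o=-E[:3,:3].T@E[:3,3]
    return (o+d*((z-o[2])/d[:,2:]))[:,:2]
E
python3 - <<'E'
from h import *
tilt(np.radians(94.84))
im=env.read_camera('top'); save(im,'top3.png')
for t in ('cover1','lid','drawer_pull','lid_home','channel_mouth'): print(t,[(np.round(d['centre'],3).tolist(),round(d['confidence'],2)) for d in env.landmark_of(t,im)])
v,u=np.nonzero(env.regions_of('lid',im)[0]['mask']); print(cv2.minAreaRect((ground(im,u,v,.005)*1000).astype(np.float32)))
plan([.523,.3715,.15])
w=env.read_camera('wrist'); save(w,'w2.png'); print([(np.round(d['centre'],3).tolist(),round(d['confidence'],2)) for d in env.landmark_of('lid',w)], w['fovy'],w['cx'],w['cy'],np.round(w['mount'],3).tolist())
E
```

```text
turn units to yaw 1.6552702625914222 [-0.01  0.    0.01]
cover1 [([0.498, 0.016, 0.004], 0.88), ([0.637, -0.19, 0.003], 0.84), ([0.735, -0.18, -0.0], 0.61), ([0.73, -0.306, 0.0], 0.57), ([0.504, -0.063, 0.006], 0.51)]
lid [([0.522, 0.374, 0.004], 0.78), ([0.656, -0.372, 0.003], 0.38)]
drawer_pull [([0.414, -0.036, 0.038], 0.71)]
lid_home [([0.635, -0.004, 0.118], 0.91)]
channel_mouth [([0.618, 0.113, 0.121], 0.74)]
((522.19189453125, 372.1177673339844), (202.70553588867188, 148.88783264160156), 5.10078763961792)
t 41.075 tcp [0.5257 0.3678 0.1716] yaw 1.6586 gap 0.0556 F [0.3 0.8 0.2]
-> [0.523 0.372 0.15 ] shift mm [ 4. -2. 22.]
[([0.527, 0.378, -0.0], 0.66)] 65.70646984690485 256.7685689746557 196.22453426865667 [[0.0, 0.945, 0.327, 0.084], [1.0, 0.0, -0.001, -0.001], [-0.001, 0.327, -0.945, -0.143], [0.0, 0.0, 0.0, 1.0]]
```

View pics/w2.png

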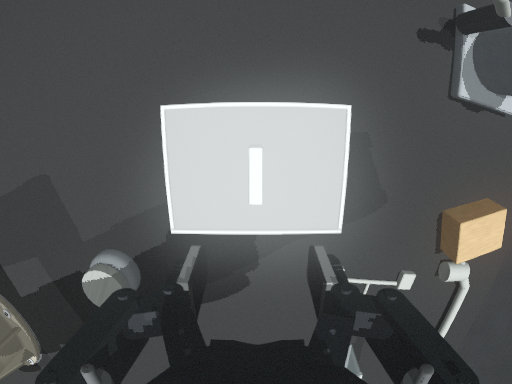

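View pics/top3.png

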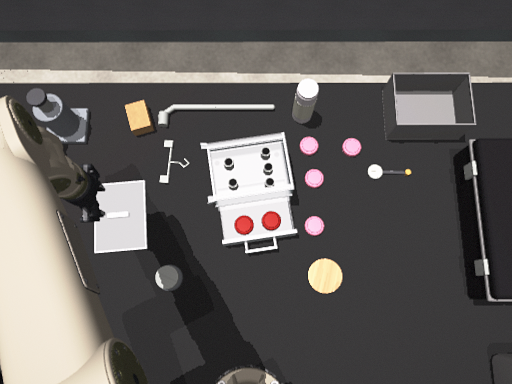

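The wrist view shows the lid's finger bar vertical at (255,176), squared with the fingers. The top view shows both red covers in the drawer at (244,225) and (271,221), and five sockets in the tier.

```bash
cat >> h.py <<'E'
def wray(w,u,v,z,p,r):
    f=192/np.tan(np.radians(w['fovy']/2)); a,b=u-w['cx'],v-w['cy']; q=np.hypot(a,b); th=q/f
    d=np.array([np.sin(th)*a/q,-np.sin(th)*b/q,-np.cos(th)]); M=np.array(w['mount'])
    o=p+r.apply(M[:3,3]); d=r.apply(M[:3,:3]@d); return (o+d*((z-o[2])/d[2]))
E
python3 - <<'E'
from h import *
s,p,r=st(); w=env.read_camera('wrist')
for u,v,z in((255.5,148,.027),(255.5,204,.027),(163,106,.005),(349,106,.005),(173,233,.005),(342,233,.005)): print(u,v,wray(w,u,v,z,p,r).round(4))
tilt(np.radians(95.05)); plan([.5225,.372,.06],[.5225,.372,.009],[.5225,.372,.2])
E
```

```text
255.5 148 [0.5205 0.4023 0.027 ]
255.5 204 [0.5256 0.3442 0.027 ]
163 106 [0.419  0.4372 0.005 ]
349 106 [0.6151 0.4544 0.005 ]
173 233 [0.4315 0.2903 0.005 ]
342 233 [0.632  0.3079 0.005 ]
turn units to yaw 1.6589354540206103 [-0.01  0.   -0.  ]
t 41.225 tcp [0.5256 0.3681 0.1716] yaw 1.6584 gap 0.0554 F [-0.1 -0.5 -0.4]
-> [0.522 0.372 0.06 ] shift mm [  4.  -3. 112.]
-> [0.522 0.372 0.009] shift mm [ 0.  0. 51.]
-> [0.522 0.372 0.2  ] shift mm [  -0.   -0. -191.]
```

Call:
move_arm --targets '[[[4,-2,55],[0,0,0],-0.3],[[4,-2,110],[0,0,0],-0.3],[[4,-2,150],[0,0,0],-0.3],[[4,-2,162],[0,0,0],-0.3],[[4,-2,162],[0,0,0],-0.3]]' --squeeze 70

```text
clock: 41.85
tcp_pos: [0.5231, 0.3718, 0.0095]
orientation: [-0.0, 0.676, 0.737, -0.001]
wrist_force: [0.3, 0.5, 0.5]
finger_gap: 0.0556
grip_force: 0.0
```

Call:
move_arm --targets '[[[0,0,0],[0,0,0],1],[[0,0,0],[0,0,0],1],[[0,0,0],[0,0,0],1],[[0,0,0],[0,0,0],1],[[0,0,-15],[0,0,0],1]]'

```text
clock: 42.48
tcp_pos: [0.5222, 0.3713, 0.0244]
orientation: [-0.001, 0.676, 0.737, -0.001]
wrist_force: [-0.2, -0.7, -1.2]
finger_gap: 0.0118
grip_force: 70.6
```

Call:
move_arm --targets '[[[0,0,-40],[0,0,0],1],[[0,0,-80],[0,0,0],1],[[0,0,-120],[0,0,0],1],[[0,0,-160],[0,0,0],1],[[0,0,-176],[0,0,0],1]]'

```text
clock: 43.1
tcp_pos: [0.5243, 0.3724, 0.2041]
orientation: [0.001, 0.676, 0.737, 0.002]
wrist_force: [0.6, -0.2, -1.9]
finger_gap: 0.0123
grip_force: 70.8
```

```bash
python3 - <<'E'
from h import *
s,p,r=st(); w=env.read_camera('wrist'); save(w,'w3.png')
tilt(np.radians(95.05)); B=O(0,.24); plan([*B,.2])
E
```

```text
turn units to yaw 1.6589354540206103 [ 0.02 -0.01 -0.01]
t 43.15 tcp [0.5245 0.3725 0.2049] yaw 1.6579 gap 0.0119 F [1.  0.5 0.7]
-> [0.598 0.236 0.2  ] shift mm [-143.   62.    5.]
```

View pics/w3.png

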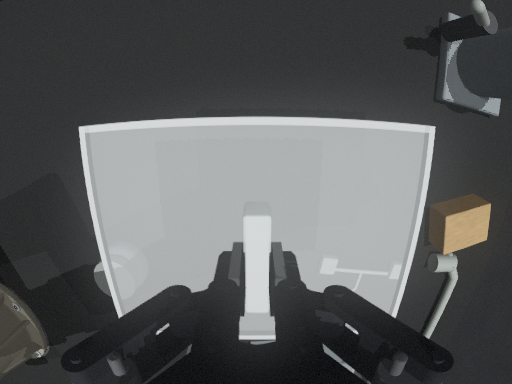

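The wrist view shows the lid gripped level, its far edge running from (82,130) to (433,130) and the bar between the pads at (257,260).

```bash
python3 - <<'E'
from h import *
s,p,r=st(); w=env.read_camera('wrist')
for u,v in((81,129),(434,130),(257,119),(100,230),(418,230)): print(u,v,(r.inv().apply(wray(w,u,v,p[2]-.004,p,r)-p)*1000).round(1))
E
```

```text
81 129 [ 72.9 -98.3   3.7]
434 130 [72.3 98.4  4.6]
257 119 [73.4 -0.6  4.1]
100 230 [ 11.8 -95.6   3.6]
418 230 [11.3 98.   4.4]
```

Call:
move_arm --targets '[[[-143,62,5],[0,0,0],1],[[-143,62,5],[0,0,0],1],[[-143,62,5],[0,0,0],1],[[-143,62,5],[0,0,0],1]]'

```text
clock: 43.7
tcp_pos: [0.5976, 0.232, 0.1927]
orientation: [-0.001, 0.677, 0.736, -0.002]
wrist_force: [-0.7, 1.2, -1.7]
finger_gap: 0.0117
grip_force: 70.7
```

Call:
move_arm --targets '[[[0,0,0],[0,0,-0.9],1],[[0,0,0],[0,0,-1.8],1],[[0,0,0],[0,0,-2.7],1],[[0,0,0],[0,0,-3.6],1],[[0,0,0],[0,0,-4.5],1]]'

```text
clock: 44.32
tcp_pos: [0.596, 0.2358, 0.1938]
orientation: [-0.002, 0.339, 0.941, -0.001]
wrist_force: [-0.5, -0.7, -1.5]
finger_gap: 0.0123
grip_force: 70.7
```

Call:
move_arm --targets '[[[0,0,0],[0,0,-0.9],1],[[0,0,0],[0,0,-1.8],1],[[0,0,0],[0,0,-2.7],1],[[0,0,0],[0,0,-3.6],1],[[0,0,0],[0,0,-4.5],1]]'

```text
clock: 44.95
tcp_pos: [0.596, 0.2358, 0.1937]
orientation: [-0.002, -0.047, 0.999, -0.0]
wrist_force: [1.0, 0.0, -2.3]
finger_gap: 0.0125
grip_force: 70.7
```

Call:
move_arm --targets '[[[0,0,0],[0,0,-0.38],1],[[0,0,0],[0,0,-0.38],1],[[0,0,0],[0,0,-0.38],1]]'

```text
clock: 45.32
tcp_pos: [0.5968, 0.2353, 0.1947]
orientation: [-0.001, -0.076, 0.997, -0.0]
wrist_force: [-0.4, -0.6, -1.0]
finger_gap: 0.0123
grip_force: 70.7
```

```bash
python3 - <<'E'
from h import *
tilt(YAW+np.pi); B=O(0,.24); plan([*B,.2],[*B,.133])
im=env.read_camera('top'); save(im,'top4.png')
a=im['pixels'][100:270,130:330,::-1]; cv2.imwrite('pics/crop4.png',cv2.resize(a,None,fx=3.5,fy=3.5,interpolation=cv2.INTER_CUBIC))
E
```

```text
turn units to yaw 3.296592653589793 [-0.   -0.01 -0.01]
t 45.325 tcp [0.5968 0.2353 0.1947] yaw -2.9885 gap 0.0123 F [-0.4 -0.6 -1. ]
-> [0.598 0.236 0.2  ] shift mm [-2.  0. -5.]
-> [0.598 0.236 0.133] shift mm [-0.  0. 67.]
```

View pics/crop4.png

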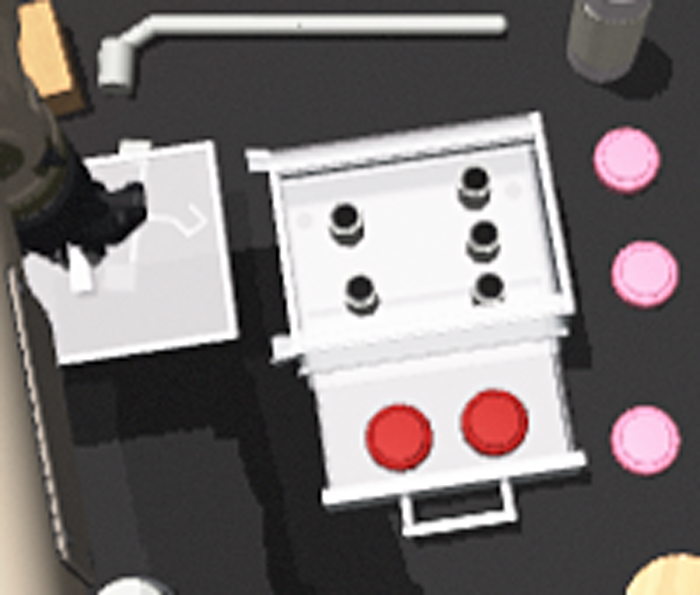

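```bash
python3 - <<'E'
from h import *
s,p,r=st(); im=env.read_camera('top')
def g(u,v,z): return ground(im,np.array([u/3.5+130.]),np.array([v/3.5+100.]),z)[0]
ang=lambda a,b:np.arctan2(*(b-a)[::-1])
A,B=g(237,335,p[2]-.004),g(210,143,p[2]-.004); print('lid lead edge',A.round(4),B.round(4),'ang',ang(A,B).round(4),'mid org',[((A+B)/2-C)@X,((A+B)/2-C)@Yo], 'tcp org',[(p[:2]-C)@X,(p[:2]-C)@Yo])
A,B=g(575,312,.134),g(540,113,.134); print('-y wall',A.round(4),B.round(4),ang(A,B).round(4),'org',[(A-C)@X,(A-C)@Yo,(B-C)@X,(B-C)@Yo])
A,B=g(540,113,.134),g(268,150,.134); print('back lip',ang(A,B)-np.pi/2,'org B',(B-C)@X,(B-C)@Yo)
A,B=g(572,490-25,.059),g(327,497,.059); print('panel',ang(A,B)-np.pi/2)
E
```

```text
lid lead edge [0.5377 0.1219] [0.6813 0.146 ] ang 0.1657 mid org [np.float64(-0.004785469965198588), np.float64(0.1378488452359008)] tcp org [np.float64(-0.0015272925481672264), np.float64(0.2397866262410123)]
-y wall [ 0.5691 -0.1221] [ 0.7274 -0.0983] 0.1492 org [np.float64(-0.08424094744792851), np.float64(-0.10893381754592568), np.float64(0.07581996443882245), np.float64(-0.1098562434851239)]
back lip 0.14289682196017672 org B 0.07837475661735137 0.1012178579638453
panel 0.13117336425864634
```

Call:
move_arm --targets '[[[-1,0,40],[0,0,0],1],[[-1,0,62],[0,0,0],1],[[-1,0,62],[0,0,0],1],[[-1,0,62],[0,0,0],1]]'

```text
clock: 45.92
tcp_pos: [0.599, 0.2351, 0.1346]
orientation: [0.0, -0.077, 0.997, 0.0]
wrist_force: [-0.5, 0.9, -1.7]
finger_gap: 0.0124
grip_force: 70.6
```

```bash
python3 - <<'E'
from h import *
tilt(YAW+np.pi); plan([*O(0,.2),.132],[*O(0,0.15),.132])
w=env.read_camera('scene'); a=w['pixels'][160:300,180:400,::-1]; cv2.imwrite('pics/crop5.png',cv2.resize(a,None,fx=3.6,fy=3.6,interpolation=cv2.INTER_CUBIC))
E
```

```text
turn units to yaw 3.296592653589793 [ 0.    0.   -0.01]
t 45.925 tcp [0.599  0.2351 0.1346] yaw -2.9884 gap 0.0124 F [-0.5  0.9 -1.7]
-> [0.605 0.196 0.132] shift mm [  0. -39.   3.]
-> [0.612 0.147 0.132] shift mm [ -0. -50.  -0.]
```

View pics/crop5.png

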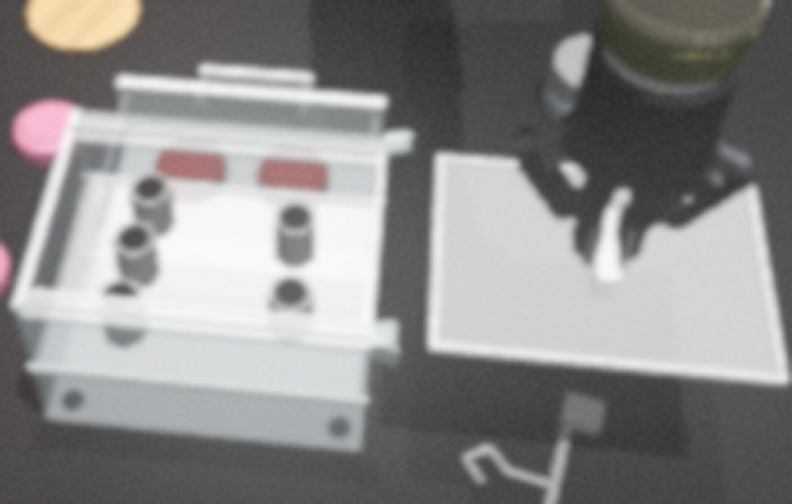

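The scene crop shows the lid level, its leading edge at (433,155)–(430,348), facing the channel mouths at (398,142) and (387,340). Sliding in.

Call:
move_arm --targets '[[[0,0,2],[0,0,0],1],[[0,-15,2],[0,0,0],1],[[0,-25,2],[0,0,0],1],[[0,-35,2],[0,0,0],1],[[0,-39,2],[0,0,0],1]]'

```text
clock: 46.6
tcp_pos: [0.6046, 0.1952, 0.1316]
orientation: [-0.0, -0.076, 0.997, -0.0]
wrist_force: [-0.1, 0.2, -1.8]
finger_gap: 0.012
grip_force: 70.6
```

```bash
python3 - <<'E'
from h import *
import time
tilt(YAW+np.pi); plan([*O(0,.15),.132])
E
```

```text
turn units to yaw 3.296592653589793 [-0.   -0.01 -0.02]
t 46.6 tcp [0.6046 0.1952 0.1316] yaw -2.9895 gap 0.012 F [-0.1  0.2 -1.8]
-> [0.612 0.147 0.132] shift mm [ -0. -49.  -0.]
```

Call:
move_arm --targets '[[[0,-10,0],[0,0,0],1],[[0,-20,0],[0,0,0],1],[[0,-30,0],[0,0,0],1],[[0,-40,0],[0,0,0],1],[[0,-50,0],[0,0,0],1]]'

```text
clock: 47.22
tcp_pos: [0.6122, 0.1463, 0.1316]
orientation: [-0.0, -0.077, 0.997, -0.0]
wrist_force: [0.5, -0.6, -0.8]
finger_gap: 0.0122
grip_force: 70.7
```

```bash
python3 - <<'E'
from h import *
tilt(YAW+np.pi); plan([*O(0,.075),.132])
im=env.read_camera('scene'); a=im['pixels'][160:300,180:400,::-1]; cv2.imwrite('pics/crop6.png',cv2.resize(a,None,fx=3.6,fy=3.6,interpolation=cv2.INTER_CUBIC))
E
```

```text
turn units to yaw 3.296592653589793 [-0.   -0.   -0.01]
t 47.225 tcp [0.6122 0.1463 0.1316] yaw -2.9883 gap 0.0122 F [ 0.5 -0.6 -0.8]
-> [0.624 0.073 0.132] shift mm [ -0. -75.  -0.]
```

View pics/crop6.png

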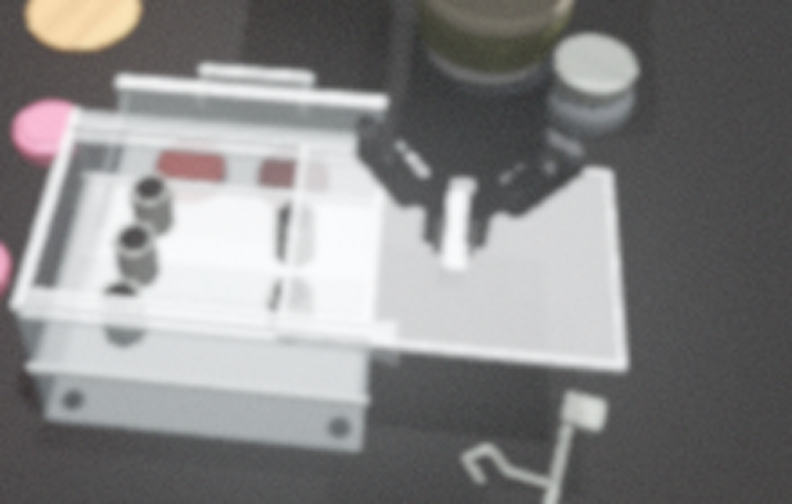

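The lid is under both lips, its leading edge at about (300,145)–(285,335) in the crop. Nothing is jammed.

Call:
move_arm --targets '[[[0,-15,0],[0,0,0],1],[[0,-30,0],[0,0,0],1],[[0,-45,0],[0,0,0],1],[[0,-60,0],[0,0,0],1],[[0,-75,0],[0,0,0],1]]'

```text
clock: 47.9
tcp_pos: [0.6237, 0.0718, 0.1317]
orientation: [-0.0, -0.076, 0.997, 0.0]
wrist_force: [0.3, 1.4, 0.7]
finger_gap: 0.0121
grip_force: 70.9
```

Call:
move_arm --targets '[[[0,-15,0],[0,0,0],1],[[0,-30,0],[0,0,0],1],[[0,-42,0],[0,0,0],1],[[0,-54,0],[0,0,0],1],[[0,-64,0],[0,0,0],1]]'

```text
clock: 48.52
tcp_pos: [0.6335, 0.0089, 0.1317]
orientation: [-0.0, -0.077, 0.997, -0.0]
wrist_force: [-1.1, 1.9, 2.0]
finger_gap: 0.0122
grip_force: 71.1
```

```bash
python3 - <<'E'
from h import *
tilt(YAW+np.pi); plan([*O(0,0),.132])
E
```

```text
turn units to yaw 3.296592653589793 [ 0.   -0.   -0.01]
t 48.525 tcp [0.6335 0.0089 0.1317] yaw -2.9882 gap 0.0122 F [-1.1  1.9  2. ]
-> [ 0.636 -0.002  0.132] shift mm [ -0. -11.  -0.]
```

Call:
move_arm --targets '[[[0,-3,0],[0,0,0],1],[[0,-5,0],[0,0,0],1],[[0,-7,0],[0,0,0],1],[[0,-9,0],[0,0,0],1],[[0,-9,0],[0,0,0],1]]'

```text
clock: 49.15
tcp_pos: [0.6347, 0.0007, 0.1317]
orientation: [-0.0, -0.077, 0.997, -0.0]
wrist_force: [-0.9, 1.6, 1.7]
finger_gap: 0.0122
grip_force: 71.3
```

Call:
move_arm --targets '[[[0,-1,0],[0,0,0],1],[[0,-2,0],[0,0,0],1],[[0,-2,0],[0,0,0],1]]'

```text
clock: 49.52
tcp_pos: [0.635, -0.0013, 0.1317]
orientation: [-0.0, -0.077, 0.997, -0.0]
wrist_force: [-0.4, 2.0, 3.4]
finger_gap: 0.012
grip_force: 71.4
```

Call:
move_arm --targets '[[[0,-1,0],[0,0,0],1],[[0,-2,0],[0,0,0],1],[[0,-2,0],[0,0,0],1]]'

```text
clock: 49.9
tcp_pos: [0.6353, -0.0028, 0.1317]
orientation: [-0.0, -0.077, 0.997, 0.0]
wrist_force: [-1.1, 6.4, 3.8]
finger_gap: 0.0121
grip_force: 71.5
```

Call:
move_arm --targets '[[[0,-1,0],[0,0,0],1],[[0,-2,0],[0,0,0],1],[[0,-2,0],[0,0,0],1]]'

```text
clock: 50.28
tcp_pos: [0.6354, -0.0029, 0.1317]
orientation: [-0.0, -0.077, 0.997, 0.002]
wrist_force: [-0.9, 10.7, 4.9]
finger_gap: 0.0119
grip_force: 71.5
```

The lid has stopped against the end wall: the force is rising with no further motion. Releasing and rising.

Call:
move_arm --targets '[[[0,1,0],[0,0,0],-0.1],[[0,1,0],[0,0,0],-0.1],[[0,1,0],[0,0,0],-0.1],[[0,1,-30],[0,0,0],-0.1],[[0,1,-70],[0,0,0],-0.1]]'

```text
clock: 50.9
tcp_pos: [0.6345, -0.0048, 0.2009]
orientation: [-0.002, -0.076, 0.997, -0.0]
wrist_force: [0.9, 0.4, 0.7]
finger_gap: 0.0467
grip_force: 0.0
```

Call:
move_arm --targets '[[[0,0,-35],[0,0,0],-0.1],[[140,0,-35],[0,0,0],1],[[140,0,-35],[0,0,0],1],[[140,0,-35],[0,0,0],1],[[140,0,-35],[0,0,0],1]]'

```text
clock: 51.52
tcp_pos: [0.4971, -0.0261, 0.2374]
orientation: [0.0, -0.076, 0.997, -0.0]
wrist_force: [-0.3, -1.5, -0.2]
finger_gap: -0.0003
grip_force: 0.0
```

Call:
move_arm --targets '[[[130,0,0],[0,0,0],1],[[130,0,0],[0,0,0],1],[[130,0,0],[0,0,0],1],[[130,0,0],[0,0,0],1]]'

```text
clock: 52.02
tcp_pos: [0.3707, -0.0462, 0.2377]
orientation: [0.001, -0.076, 0.997, -0.001]
wrist_force: [0.1, -0.3, 0.8]
finger_gap: -0.0001
grip_force: 0.0
```

```bash
python3 - <<'E'
from h import *
tilt(YAW+np.pi); P=O(-.27,0); plan([*P,.2],[*P,.028])
for c in ('top','scene'):
  im=env.read_camera(c); print(c); save(im,c+'5.png')
  for t in ('drawer_pull','lid','lid_home','cover1','socket1'): print(t,[(np.round(d['centre'],3).tolist(),round(d['confidence'],2)) for d in env.landmark_of(t,im)])
a=np.vstack([cv2.resize(cv2.imread('pics/top5.png')[110:270,180:340],(580,0) if 0 else (300,300)),cv2.resize(cv2.imread('pics/scene5.png')[160:310,160:310],(300,300))]); cv2.imwrite('pics/both5.png',a)
E
```

```text
turn units to yaw 3.296592653589793 [-0.01  0.01 -0.01]
t 52.025 tcp [ 0.3707 -0.0462  0.2377] yaw -2.9888 gap -0.0001 F [ 0.1 -0.3  0.8]
-> [ 0.369 -0.043  0.2  ] shift mm [ 2.  3. 38.]
-> [ 0.369 -0.043  0.028] shift mm [  0.   0. 172.]
top
drawer_pull []
lid [([0.634, -0.005, 0.125], 0.82)]
lid_home []
cover1 [([0.73, -0.304, 0.001], 0.85), ([0.738, -0.18, 0.001], 0.63), ([0.638, -0.189, 0.002], 0.61), ([0.492, -0.186, 0.001], 0.36)]
socket1 [([0.35, 0.218, -0.003], 0.47)]
scene
drawer_pull [([0.415, -0.035, 0.038], 0.88)]
lid [([0.635, -0.005, 0.118], 0.59)]
lid_home []
cover1 [([0.732, -0.304, 0.004], 0.9), ([0.737, -0.18, -0.002], 0.76), ([0.636, -0.191, -0.003], 0.53), ([0.494, -0.188, -0.002], 0.51)]
socket1 []
```

View pics/both5.png

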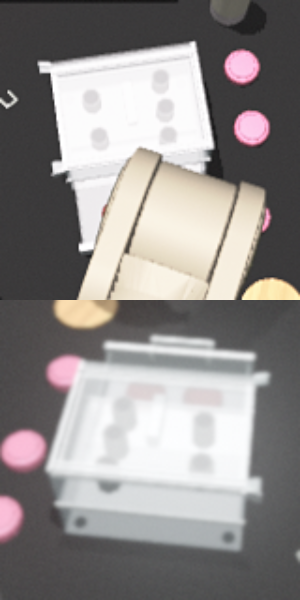

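The lid is home over the five sockets (upper half, bar at (130,100)), and the covers show in the drawer. Now the drawer.

Call:
move_arm --targets '[[[2,3,60],[0,0,0],1],[[2,3,120],[0,0,0],1],[[2,3,180],[0,0,0],1],[[2,3,210],[0,0,0],1],[[2,3,210],[0,0,0],1]]'

```text
clock: 53.25
tcp_pos: [0.3638, -0.0421, 0.0252]
orientation: [-0.003, -0.077, 0.997, 0.001]
wrist_force: [-0.3, -0.3, 0.6]
finger_gap: 0.0
grip_force: 0.0
```

Call:
move_arm --targets '[[[-20,0,0],[0,0,0],1],[[-35,0,0],[0,0,0],1],[[-50,0,0],[0,0,0],1],[[-65,0,0],[0,0,0],1],[[-80,0,0],[0,0,0],1]]'

```text
clock: 53.88
tcp_pos: [0.4461, -0.0305, 0.0269]
orientation: [-0.0, -0.077, 0.997, -0.0]
wrist_force: [-0.2, -0.5, 0.6]
finger_gap: -0.0001
grip_force: 0.5
```

Call:
move_arm --targets '[[[10,0,0],[0,0,0],1],[[10,0,0],[0,-0.9,0],1],[[10,0,0],[0,-1.8,0],1],[[10,0,0],[0,-1.8,0],1]]'

```text
clock: 54.38
tcp_pos: [0.4283, -0.0304, 0.024]
orientation: [0.152, -0.074, 0.986, 0.013]
wrist_force: [-0.5, -0.0, 0.3]
finger_gap: -0.0001
grip_force: 0.0
```

```bash
python3 - <<'E'
from h import *
s,p,r=st(); print(r.as_matrix().round(3),'org x',(p[:2]-C)@X,(p[:2]-C)@Yo); plan([*O(-.16,0),.03],[*O(-.125,0),.03])
im=env.read_camera('scene'); print([(np.round(d['centre'],3).tolist(),round(d['confidence'],2)) for d in env.landmark_of('drawer_pull',im)])
E
```

```text
[[-0.943 -0.151  0.297]
 [-0.143  0.989  0.049]
 [-0.301  0.004 -0.954]] org x -0.2092231718242207 0.003428241595612818
t 54.375 tcp [ 0.4283 -0.0304  0.024 ] yaw -2.9914 gap -0.0001 F [-0.5 -0.   0.3]
-> [ 0.477 -0.026  0.03 ] shift mm [-49.  -3.   9.]
-> [ 0.512 -0.021  0.03 ] shift mm [-33.   0.  11.]
[([0.463, -0.029, 0.035], 0.44)]
```

Call:
move_arm --targets '[[[-20,-1,4],[0,0,0],1],[[-35,-2,7],[0,0,0],1],[[-49,-3,9],[0,0,0],1],[[-60,-3,13],[0,0,0],1],[[-68,-3,16],[0,0,0],1]]'

```text
clock: 55.1
tcp_pos: [0.5044, -0.0245, 0.0321]
orientation: [0.155, -0.076, 0.985, 0.012]
wrist_force: [-22.4, -5.0, 14.6]
finger_gap: -0.0002
grip_force: 12.6
```

```bash
python3 - <<'E'
from h import *
s,p,r=st(); print('org x',(p[:2]-C)@X,(p[:2]-C)@Yo); plan([*O(-.125,0),.03],[*O(-.12,0),.03])
im=env.read_camera('scene'); print([(np.round(d['centre'],3).tolist(),round(d['confidence'],2),((np.array(d['centre'])[:2]-C)@X).round(3)) for d in env.landmark_of('drawer_pull',im)])
E
```

```text
org x -0.13305522396102842 -0.0024573433927927053
t 55.1 tcp [ 0.5044 -0.0245  0.0321] yaw -2.9883 gap -0.0002 F [-22.4  -5.   14.6]
-> [ 0.512 -0.021  0.03 ] shift mm [-7.  2.  4.]
-> [ 0.517 -0.02   0.03 ] shift mm [-5.  0.  2.]
[]
```

Contact force has jumped to 22 N, well above the catch's 3 N, so the drawer is against its stop. Backing off to check.

Call:
move_arm --targets '[[[15,0,-5],[0,0,0],1],[[60,0,-19],[0,0,0],1],[[100,0,-31],[0,0,0],1],[[110,0,-50],[0,0,0],1],[[110,0,-110],[0,0,0],1]]'

```text
clock: 55.82
tcp_pos: [0.3639, -0.0442, 0.1013]
orientation: [0.153, -0.075, 0.985, 0.014]
wrist_force: [2.3, -0.9, -0.2]
finger_gap: 0.0002
grip_force: 0.0
```

Call:
move_arm --targets '[[[0,-60,-20],[0,0,0],1],[[0,-120,-40],[0,0,0],1],[[0,-180,-60],[0,0,0],1],[[0,-240,-80],[0,0,0],1],[[0,-240,-80],[0,0,0],1]]'

```text
clock: 56.45
tcp_pos: [0.3804, -0.2917, 0.1811]
orientation: [0.157, -0.074, 0.985, 0.009]
wrist_force: [-0.1, 0.6, -0.2]
finger_gap: -0.0001
grip_force: 0.0
```

```bash
python3 - <<'E'
from h import *
print(st()[0]['clock'])
for c in ('top','scene'):
  im=env.read_camera(c); print(c); save(im,c+'6.png')
  for t in ('drawer_pull','lid'): print(t,[(np.round(d['centre'],3).tolist(),round(d['confidence'],2),((np.array(d['centre'])[:2]-C)@X).round(4),((np.array(d['centre'])[:2]-C)@Yo).round(4)) for d in env.landmark_of(t,im)])
a=np.hstack([cv2.resize(cv2.imread('pics/top6.png')[120:280,180:340],(400,400)),cv2.resize(cv2.imread('pics/scene6.png')[160:310,160:310],(400,400))]); cv2.imwrite('pics/both6.png',a)
E
```

```text
56.45
top
drawer_pull [([0.513, -0.02, 0.039], 0.89, np.float64(-0.1236), np.float64(0.0004))]
lid [([0.637, -0.004, 0.126], 0.84, np.float64(0.0008), np.float64(-0.0026))]
scene
drawer_pull []
lid [([0.635, -0.0, 0.117], 0.78, np.float64(-0.0007), np.float64(0.0011)), ([0.613, 0.117, 0.119], 0.66, np.float64(-0.0044), np.float64(0.1204))]
```

View pics/both6.png

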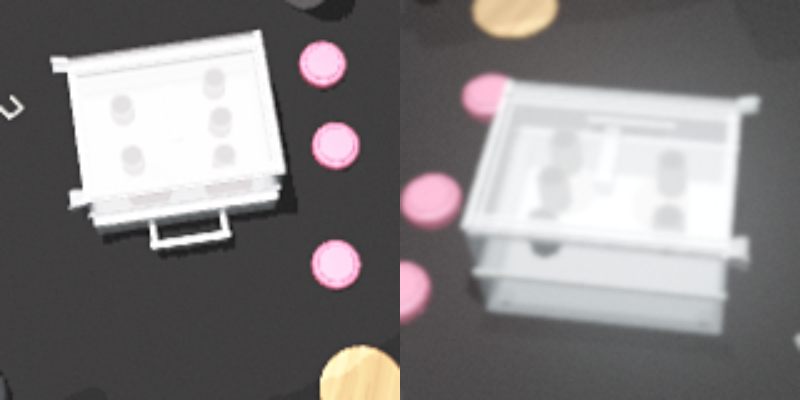

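The drawer pull reads at organizer x = -0.1236, against about -0.122 expected when home, and the panel is flush. The lid centre is within 3 mm of home, the sockets are under it, and the pink look-alikes haven't moved.

```bash
python3 -c "
from h import *
print(env.hand_in())"
```

```text
the job is handed in; nothing more can be done
None
```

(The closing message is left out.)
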